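# Grade hex bolts along a notched gauge rail

## Robot

A 6-joint arm with a two-finger parallel gripper is mounted at the origin on a cart in front of the work surface, level with it; the furniture and walls round the work are solid. World frame = base frame: x ahead of the robot, y to its left, z up, the work surface at z = 0. Lengths are in m, angles in rad, forces in N, time in s.
With the tool pointing down it reaches from about 0.275 to 0.825 m from the base axis. Payload 4.9 kg.
Tool frame: the origin (TCP) lies between the finger pads; the fingertips stand 19 mm ahead of it and the grasp point (between the pads) is the TCP; z points along the fingers, y is the direction in which the jaws open and shut (so a half turn about z gives the same grasp; the last joint's range is limited). The gripper opens to 85 mm and grips with 20 to 120 N. Pads are 22 mm wide; open, the fingers measure 114 mm over their backs; the gripper's body (76 mm by 85 mm) begins 54 mm behind the grasp point. The pads swing forward as they close: fully open they stand 13 mm farther back than shut.
Start: joints at [-1.339, 0.326, -0.193, 1.052, 0, 1.437], TCP at [0.197, -0.514, 0.25] pointing down, gripper open.
Joint ranges: [-2.65, 2.65], [-0.97, 1.79], [-1.3, 1.35], [-1.93, 2.1], [-1.47, 1.37], [-3.14, 3.14]. Speed limits (rad/s): [2.57, 2.57, 3.14, 3.14, 3.14, 3.14].

## Interface

Orientations are given as a unit quaternion [x, y, z, w].
In Python, from workcell import env gives the robot as it stands.
- The arm moves only by the tool send_rows, never from a script. Its argument "plan" is a list of rows, each a list of 7 numbers: the shift along the world's x, y, z in m, then the turn, a rotation vector about the world's x, y, z in rad, then the finger opening in m, from 0 to 0.0854. A call has 1 to 10 rows; each row is the pose to reach, as a shift and turn from the pose measured when the call began; what a row does not reach only later rows make up. A row lasts 1/12 s, in which the tool goes at most 41.7 mm and 7.16 degrees, less where a joint would pass 70% of its speed; a pose out of reach is approached as far as the arm can. A call with a gripper value outside its range is refused whole. The fingers move at their own pace and stop on an object; "grip_force" is the grip in N (left out, the last holds). Time passes only in rows, so rows that repeat a pose let the fingers close. It gives the time, the measured TCP pose, the force and the opening at its end, in the units of the state.
- env.observe(): the state, without advancing time (a new reading comes with each control period).
- env.get_image(name): name is "scene" or "top"; returns (picture, depth): 384x512x3 uint8, red, green, blue; 384x512 float32, m along the optical axis (not along the pixel's ray), 0 where there is no reading.
- env.camera_info(name): a dict with "camera_matrix" (3x3 intrinsics, pixels), "rvec" (rotation vector, rad) and "tvec" (3), from world to camera coordinates, as OpenCV has them. Camera axes: x right, y down, z forward; pixel columns grow to the right and rows downward; lengths in m; the calibration is good to about 2 mm. A picture is of the moment at which its call begins. camera_info takes no time and is no camera call.
- env.sign_off(): hands the job in, once; it reports no verdict.
The state is a dict: "time": time; "joint_positions": joint angles; "joint_velocities": joint speeds; "effort": joint torques, N m; "position": TCP position; "tool_rot": TCP orientation; "contact_force": force on the tool from outside, world axes, zero at the start; "torque": the same for the moment, N m; "width": opening from 0.0 (shut) to 1.0 (fully open).
Only numpy, scipy, OpenCV 4.12 (cv2) and the standard library are available. Lean on these libraries where they do the work, as an engineer would, in place of code of your own. Each camera call takes 0.05 s, during which the arm holds its last target.

## Task

Line the four hex bolts up in order of size along the notched rail, one on each seat: the smallest on the seat next to the thin end post, growing to the largest next to the thick end post. Each must stand on its head with the thread up, centred in the scribed circle of its seat, and be let go; do not let any bolt fall over on the way.

Things in the scene. Friction and masses are not known exactly. Their poses are not given: they have to be found in the camera images.
- bolt_a_mid (a point): The smallest of four dark steel hex bolts of graded size, standing on its hexagon head with the thread pointing up: thread diameter 10 mm, head 17 mm across flats and 6 mm high, 42 mm tall in all. The point is on its axis, half-way up (21 mm above its underside); z points up along the thread. Loose; best gripped by the thread.
- bolt_b_mid (a point): The second smallest of four dark steel hex bolts of graded size, standing on its hexagon head with the thread pointing up: thread diameter 14 mm, head 21 mm across flats and 9 mm high, 52 mm tall in all. The point is on its axis, half-way up (26 mm above its underside); z points up along the thread. Loose; best gripped by the thread.
- bolt_c_mid (a point): The second largest of four dark steel hex bolts of graded size, standing on its hexagon head with the thread pointing up: thread diameter 18 mm, head 27 mm across flats and 11.5 mm high, 64 mm tall in all. The point is on its axis, half-way up (32 mm above its underside); z points up along the thread. Loose; best gripped by the thread.
- bolt_d_mid (a point): The largest of four dark steel hex bolts of graded size, standing on its hexagon head with the thread pointing up: thread diameter 24 mm, head 36 mm across flats and 15 mm high, 76 mm tall in all. The point is on its axis, half-way up (38 mm above its underside); z points up along the thread. Loose; best gripped by the thread.
- seat_p: One of four alike seats in a row on a fixed grey rail, 60 mm apart; its place in the row varies. A flat aluminium pad 62 x 58 mm, its top 12 mm above the bench, with a scribed 46 mm circle at its centre and a low dark notch (6 mm high) on the far side that leaves 25 mm free round the centre. Origin: centre of the pad's underside, 6 mm under its top. y runs along the rail, x from the open front to the notch.
- seat_q: One of four alike seats in a row on a fixed grey rail, 60 mm apart; its place in the row varies. A flat aluminium pad 62 x 58 mm, its top 12 mm above the bench, with a scribed 46 mm circle at its centre and a low dark notch (6 mm high) on the far side that leaves 25 mm free round the centre. Origin: centre of the pad's underside, 6 mm under its top. y runs along the rail, x from the open front to the notch.
- seat_r: One of four alike seats in a row on a fixed grey rail, 60 mm apart; its place in the row varies. A flat aluminium pad 62 x 58 mm, its top 12 mm above the bench, with a scribed 46 mm circle at its centre and a low dark notch (6 mm high) on the far side that leaves 25 mm free round the centre. Origin: centre of the pad's underside, 6 mm under its top. y runs along the rail, x from the open front to the notch.
- seat_s: One of four alike seats in a row on a fixed grey rail, 60 mm apart; its place in the row varies. A flat aluminium pad 62 x 58 mm, its top 12 mm above the bench, with a scribed 46 mm circle at its centre and a low dark notch (6 mm high) on the far side that leaves 25 mm free round the centre. Origin: centre of the pad's underside, 6 mm under its top. y runs along the rail, x from the open front to the notch.
- post_thin: The thin end post: a plain upright brass pin of 8 mm diameter, 28 mm tall, fixed at one end of the rail, in line with the seats, 48 mm beyond the centre of the last seat. Origin: centre of its underside, 6 mm above the bench. Which end of the rail it marks varies.
- post_thick: The thick end post: a plain upright brass pin of 28 mm diameter, 28 mm tall, fixed at one end of the rail, in line with the seats, 48 mm beyond the centre of the last seat. Origin: centre of its underside, 6 mm above the bench. Which end of the rail it marks varies.
Not all that is in view belongs to the job. What is shaped like the part that bears bolt_a_mid but pink is not meant. What is shaped like the part that bears bolt_c_mid but orange is not meant.

How it is judged:
At the end, for the whole second after the job is handed in: Every bolt stands upright (within 0.1 rad) and still on the pad of a seat, its axis within 12 mm of the seat's centre, released; counted from the thin end post the order is smallest, second smallest, second largest, largest ((horizontal distance between bolt_a_mid and seat_p below 0.012 m or horizontal distance between bolt_a_mid and seat_q below 0.012 m or horizontal distance between bolt_a_mid and seat_r below 0.012 m or horizontal distance between bolt_a_mid and seat_s below 0.012 m) and horizontal distance between bolt_a_mid and post_thin between 0.023 and 0.073 m and height (world z) of bolt_a_mid between 0.029 and 0.037 m and angle between each of bolt_a_mid, bolt_b_mid, bolt_c_mid, bolt_d_mid's own z axis and vertical below 0.1 rad and linear speed of each of bolt_a, bolt_b, bolt_c, bolt_d below 0.02 m/s and (horizontal distance between bolt_b_mid and seat_p below 0.012 m or horizontal distance between bolt_b_mid and seat_q below 0.012 m or horizontal distance between bolt_b_mid and seat_r below 0.012 m or horizontal distance between bolt_b_mid and seat_s below 0.012 m) and horizontal distance between bolt_b_mid and post_thin between 0.083 and 0.133 m and height (world z) of bolt_b_mid between 0.034 and 0.042 m and (horizontal distance between bolt_c_mid and seat_p below 0.012 m or horizontal distance between bolt_c_mid and seat_q below 0.012 m or horizontal distance between bolt_c_mid and seat_r below 0.012 m or horizontal distance between bolt_c_mid and seat_s below 0.012 m) and horizontal distance between bolt_c_mid and post_thin between 0.143 and 0.193 m and height (world z) of bolt_c_mid between 0.04 and 0.048 m and (horizontal distance between bolt_d_mid and seat_p below 0.012 m or horizontal distance between bolt_d_mid and seat_q below 0.012 m or horizontal distance between bolt_d_mid and seat_r below 0.012 m or horizontal distance between bolt_d_mid and seat_s below 0.012 m) and horizontal distance between bolt_d_mid and post_thin between 0.203 and 0.253 m and height (world z) of bolt_d_mid between 0.046 and 0.054 m); the robot touches nothing.
It fails at once if a bolt falls over (angle between any of bolt_a_mid, bolt_b_mid, bolt_c_mid, bolt_d_mid's own z axis and vertical above 1 rad).
It also fails if it takes over 96 s, if anything falls off the work surface, if the arm or the gripper's body presses on something with over 40 N, if the wrist force passes 120 N, or if a joint passes its speed limit or range.

## Working session

There is one attempt and no reset: what is moved stays moved. The work goes in short steps, Python scripts to look and compute and a tool call to move; the robot and the scene stay as the last step left them, time stands still between calls to the robot, and variables do not carry over. Pictures are saved under pics/ and viewed, and the job is handed in when it is done.

Besides the shell and the picture viewer there is one more tool, called after "Request:" by a JSON object that holds its "op" and its "data", one argument or row to a line. send_rows: Moves the arm, as the interface text tells. Its arguments: {"type":"object","properties":{"plan":{"type":"array","items":{"type":"array","items":{"type":"number"}}},"grip_force":{"type":"number"}},"required":["plan"]}

```bash
mkdir -p pics; cat > h.py <<'E'
import numpy as np, cv2
from workcell import env
def cam(n):
    c=env.camera_info(n);K=np.array(c['camera_matrix'],float);R=cv2.Rodrigues(np.array(c['rvec'],float))[0];t=np.array(c['tvec'],float).ravel();return K,R,t
def cloud(n,d):
    K,R,t=cam(n);v,u=np.mgrid[:d.shape[0],:d.shape[1]]
    p=np.stack([(u-K[0,2])/K[0,0]*d,(v-K[1,2])/K[1,1]*d,d],-1)
    w=(p-t)@R; w[d<=0]=np.nan; return w
def onz(n,u,v,z):
    K,R,t=cam(n);r=R.T@np.linalg.inv(K)@[u,v,1.];c=-R.T@t;return c+r*(z-c[2])/r[2]
def proj(n,P):
    K,R,t=cam(n);q=K@(R@np.array(P,float)+t);return q[:2]/q[2]
E
python3 - <<'E'
from h import *
print(env.observe())
for n in('top','scene'):
    p,d=env.get_image(n);cv2.imwrite(f'pics/{n}0.png',p[:,:,::-1]);np.save(f'{n}0.npy',d)
    np.save(f'{n}0p.npy',p)
    K,R,t=cam(n);print(n,K.tolist(),-R.T@t,R[2])
E
```

```text
{'time': 0.0, 'joint_positions': array([-1.33918997e+00,  3.26906785e-01, -1.93620798e-01,  1.05203992e+00,
       -4.04295780e-05,  1.43657960e+00]), 'joint_velocities': array([-0.00175256,  0.00081617,  0.00047985, -0.00133178, -0.00075429,
        0.00049219]), 'effort': array([ 2.65339049e-04, -4.43396723e+01,  2.62441617e+01,  1.53060135e-02,
       -1.56798069e-04, -3.07177132e-06]), 'position': array([ 0.19660085, -0.51303581,  0.24950803]), 'tool_rot': array([ 9.83317882e-01,  1.81893261e-01, -6.32972036e-05, -8.83551878e-04]), 'contact_force': array([-0.29638744, -0.93141888, -0.02987976]), 'torque': array([ 0.00253353,  0.01830087, -0.01723316]), 'width': 0.9997215415845208}
top [[419.58006203268155, 0.0, 259.30861513411196], [0.0, 419.58006203268155, 188.10871377100545], [0.0, 0.0, 1.0]] [0.47823765 0.05883144 1.0329279 ] [ 0.08578283 -0.00221262 -0.9963114 ]
scene [[396.58299937681505, 0.0, 254.88159932410315], [0.0, 396.58299937681505, 189.44910078406724], [0.0, 0.0, 1.0]] [ 0.2241099  -0.48281123  0.61886643] [ 0.39544293  0.63944    -0.65934921]
```

View pics/top0.png

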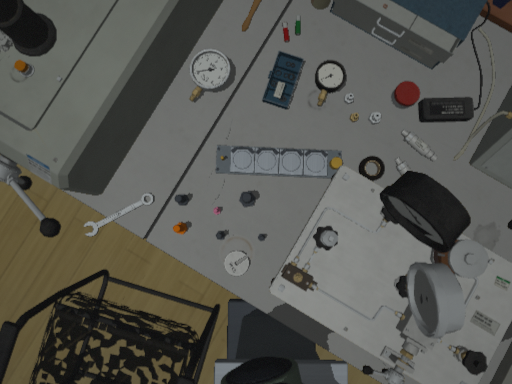

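View pics/scene0.png

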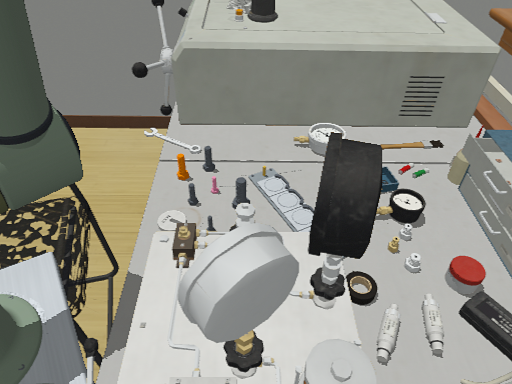

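```bash
python3 - <<'E'
from h import *
p=np.load('top0p.npy');d=np.load('top0.npy');w=cloud('top',d)
c=p[130:280,150:360];cv2.imwrite('pics/topc.png',cv2.resize(c,None,fx=3.8,fy=3.8,interpolation=cv2.INTER_CUBIC)[:,:,::-1])
z=w[...,2]
m=((z>0.02)&(z<0.11)).astype(np.uint8);m[:,:]*=1
n,l,s,ce=cv2.connectedComponentsWithStats(m)
for i in range(1,n):
    x,y,ww,h,a=s[i]
    if 130<ce[i][1]<280 and 150<ce[i][0]<350:
        mm=l==i;zt=z[mm].max();tp=mm&(z>zt-0.006)
        print(ce[i].round(1),a,'ztop',zt.round(4),'top xy',np.median(w[tp],0).round(4),'px',np.argwhere(tp).mean(0)[::-1].round(1),tp.sum(),p[mm].mean(0).round())
for u,v in[(300,220),(150,230),(200,150)]:print(u,v,w[v,u])
E
```

```text
[236. 147.] 1 ztop 0.0206 top xy [0.6655 0.1146 0.0206] px [236. 147.] 1 [53. 58. 63.]
[246. 149.] 1 ztop 0.0203 top xy [0.6609 0.0902 0.0203] px [246. 149.] 1 [85. 90. 94.]
[251. 149.] 1 ztop 0.0203 top xy [0.661  0.078  0.0203] px [251. 149.] 1 [51. 55. 59.]
[266.  148.5] 2 ztop 0.0204 top xy [0.6627 0.0413 0.0203] px [266.  148.5] 2 [56. 60. 64.]
[272.5 149.5] 2 ztop 0.0218 top xy [0.6602 0.0255 0.0213] px [272.5 149.5] 2 [62. 66. 69.]
[285. 149.] 1 ztop 0.0208 top xy [ 0.6619 -0.005   0.0208] px [285. 149.] 1 [61. 66. 71.]
[234. 151.] 1 ztop 0.0203 top xy [0.6556 0.1194 0.0203] px [234. 151.] 1 [59. 63. 67.]
[252. 151.] 1 ztop 0.0229 top xy [0.6557 0.0754 0.0229] px [252. 151.] 1 [51. 55. 61.]
[256.5 151.5] 2 ztop 0.0207 top xy [0.655  0.0645 0.0207] px [256.5 151.5] 2 [60. 64. 70.]
[284. 151.] 1 ztop 0.0213 top xy [ 0.6569 -0.0026  0.0213] px [284. 151.] 1 [51. 55. 59.]
[299.5 151.2] 4 ztop 0.0213 top xy [ 0.6562 -0.0405  0.0207] px [299.5 151.2] 4 [57. 61. 65.]
[313. 151.] 1 ztop 0.0206 top xy [ 0.6578 -0.0735  0.0206] px [313. 151.] 1 [50. 54. 58.]
[315.5 151.5] 2 ztop 0.0208 
[... 527 characters left out ...]
246.5 198. ] 93 ztop 0.0803 top xy [0.5398 0.0857 0.0763] px [246.3 197.3] 58 [46. 49. 53.]
[179.5 198.9] 67 ztop 0.0686 top xy [0.5342 0.244  0.0643] px [178.1 198.6] 34 [41. 45. 48.]
[215.5 210.5] 16 ztop 0.0439 top xy [0.5094 0.1604 0.0422] px [215.3 210.5] 14 [132.  77.  98.]
[177.8 228.4] 72 ztop 0.0673 top xy [0.4653 0.2466 0.064 ] px [176.3 228.4] 43 [119.  65.  16.]
[219.1 235.6] 36 ztop 0.0563 top xy [0.45   0.1513 0.0524] px [218.3 235.9] 22 [46. 49. 53.]
[261.4 237.6] 15 ztop 0.0439 top xy [0.4462 0.0502 0.0411] px [261.5 237.7] 14 [48. 52. 55.]
300 220 [ 0.48974424 -0.04433305 -0.00061751]
150 230 [ 0.46079944  0.32828239 -0.02096142]
200 150 [ 0.66596436  0.20949779 -0.03001358]
```

View pics/topc.png

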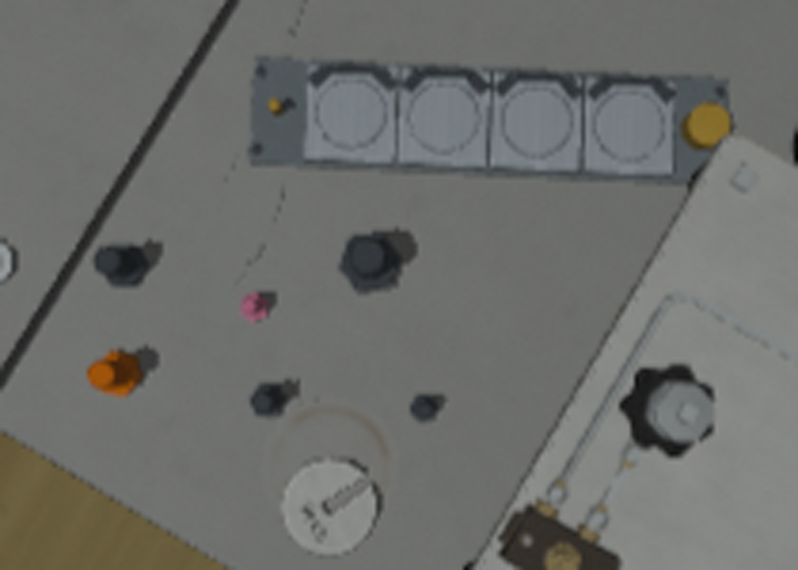

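```bash
python3 - <<'E'
from h import *
p=np.load('top0p.npy')
C=lambda x,y:(x/3.8+150-.37,y/3.8+130-.37)
for n,(x,y),z in[('thin',(274,105),.034),('thick',(707,124),.034),('s1',(351,111),.012),('s2',(444,116.5),.012),('s3',(537.5,121.5),.012),('s4',(631,126),.012),('D',(370,255),.076),('C',(110,261),.064),('B',(266,399),.052),('A',(424,406),.042)]:
    print(n,onz('top',*C(x,y),z).round(4))
# circle detection on 4 seats, x8
g=cv2.cvtColor(p[135:185,210:345],cv2.COLOR_RGB2GRAY);g=cv2.resize(g,None,fx=6,fy=6,interpolation=cv2.INTER_CUBIC)
c=cv2.HoughCircles(g,cv2.HOUGH_GRADIENT,1,100,param1=60,param2=15,minRadius=52,maxRadius=68)
for x,y,r in sorted(c[0].tolist()): 
  u,v=(x+.5)/6-.5+210,(y+.5)/6-.5+135
  print(u,v,r/6,onz('top',u,v,.012).round(4))
E
```

```text
thin [0.6376 0.1478 0.034 ]
thick [ 0.6287 -0.1263  0.034 ]
s1 [0.6378 0.0999 0.012 ]
s2 [0.6349 0.0397 0.012 ]
s3 [ 0.6324 -0.0207  0.012 ]
s4 [ 0.6302 -0.0812  0.012 ]
D [0.5405 0.0846 0.076 ]
C [0.5358 0.243  0.064 ]
B [0.4531 0.1476 0.052 ]
A [0.4497 0.0509 0.042 ]Traceback (most recent call last):
  File "<stdin>", line 9, in <module>
TypeError: 'NoneType' object is not subscriptable
```

```bash
cat > ov.py <<'E'
from h import *
def overlay(n,p,B,box,f,fn):
    x0,y0,x1,y1=box
    im=cv2.resize(p[y0:y1,x0:x1],None,fx=f,fy=f,interpolation=cv2.INTER_CUBIC)[:,:,::-1].copy()
    im=np.clip(im.astype(float)*1.8,0,255).astype(np.uint8)
    a=np.linspace(0,2*np.pi,49)
    def ring(x,y,z,r,col):
        q=np.array([proj(n,(x+r*np.cos(t),y+r*np.sin(t),z)) for t in a])
        cv2.polylines(im,[np.int32(((q-[x0,y0]+.5)*f).round())],True,col,1)
    for x,y,h,dt,af,z0,hh in B:
        ring(x,y,z0+h,dt/2,(0,255,0)); ring(x,y,z0+hh,af*.525,(0,255,255)); 
        if z0==0: ring(x,y,0,af*.525,(0,0,255))
    cv2.imwrite(fn,im)
E
python3 - <<'E'
from ov import *
B=[(.5405,.0846,.076,.024,.036,0,.015),(.5358,.243,.064,.018,.027,0,.0115),(.4531,.1476,.052,.014,.021,0,.009),(.4497,.0509,.042,.010,.017,0,.006)]
S=[(.6376,.0998,.012,.046,.003,0,0),(.6351,.0396,.012,.046,.003,0,0),(.6327,-.0207,.012,.046,.003,0,0),(.6302,-.0810,.012,.046,.003,0,0),(.6378,.1478,.034,.008,.008,0,.006),(.6283,-.1290,.034,.028,.028,0,.006)]
overlay('top',np.load('top0p.npy'),B+S,(160,135,350,255),4.2,'pics/ov1.png')
overlay('scene',np.load('scene0p.npy'),B+S,(165,130,345,250),4.4,'pics/ov2.png')
E
```

```text
(no output)
```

View pics/ov1.png

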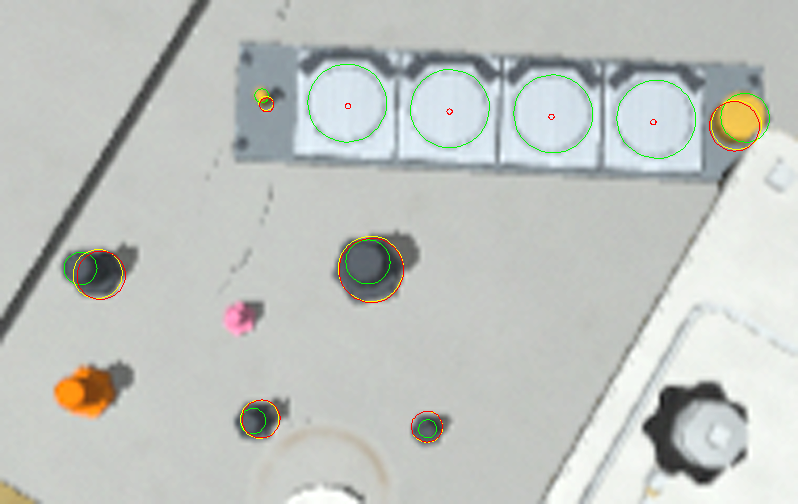

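View pics/ov2.png

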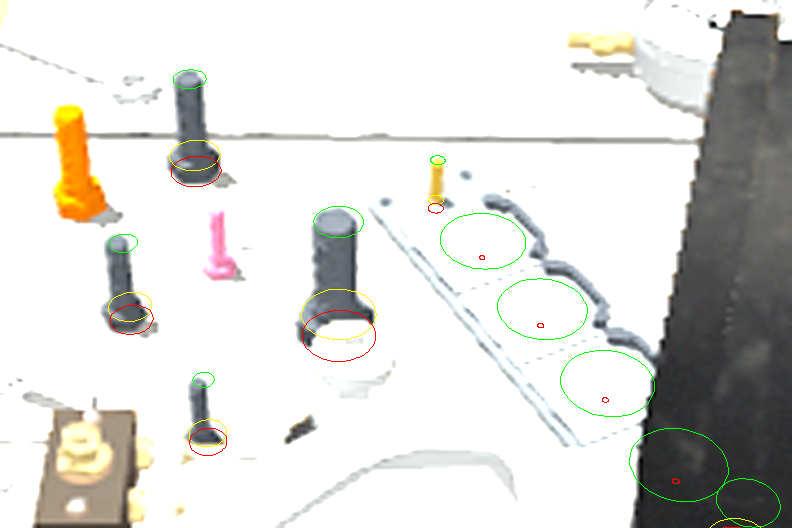

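```bash
python3 - <<'E'
from h import *
P=np.concatenate([cloud(n,np.load(f'{n}0.npy')).reshape(-1,3) for n in('top','scene')])
P=P[np.isfinite(P).all(1)]
ys=np.arange(.4,-.65,-.05)
print('x\\y   ',*['%5.2f'%y for y in ys])
for x in np.arange(.75,0.05,-.05):
    r=[]
    for y in ys:
        m=(abs(P[:,0]-x)<.025)&(abs(P[:,1]-y)<.025);r.append('%5.2f'%P[m,2].max() if m.any() else '  -  ')
    print('%.2f'%x,*r)
E
```

```text
x\y     0.40  0.35  0.30  0.25  0.20  0.15  0.10  0.05  0.00 -0.05 -0.10 -0.15 -0.20 -0.25 -0.30 -0.35 -0.40 -0.45 -0.50 -0.55 -0.60
0.75  0.25  0.25  0.25  0.01  0.00  0.01  0.01  0.01  0.03  0.01  0.03  0.03  0.04  0.03  0.05  0.04  0.04  0.10  0.13  0.08   -  
0.70  0.25  0.25  0.01  0.01  0.00  0.01  0.01  0.01  0.01  0.01  0.00  0.01  0.01  0.01  0.03  0.03  0.01  0.10  0.14   -     -  
0.65  0.25  0.25  0.01  0.01  0.01  0.04  0.02  0.02  0.02  0.02  0.04  0.04  0.02  0.02  0.03  0.03  0.02  0.11  0.13   -     -  
0.60  0.25  0.01  0.01  0.01  0.01  0.01  0.02  0.02  0.02  0.02  0.08  0.09  0.30  0.02  0.03  0.03  0.01  0.06  0.09  0.07   -  
0.55  0.24  0.01  0.01  0.07  0.01  0.00  0.08  0.08  0.01  0.01  0.08  0.35  0.36  0.37  0.08  0.03  0.01  0.01  0.00  0.04   -  
0.50  0.01  0.01  0.01  0.04  0.01  0.04  0.02  0.02  0.01  0.10  0.13  0.35  0.37  0.37  0.36  0.08   -    0.01  0.07  0.06   -  
0.45  0.00  0.01  0.00  0.07  0.00  0.06  0.01  0.04  0.08  0.18  0.19  0.09  0.37  0.37  0.34  0.19  0.19  0.08  0.01  0.06   -  
0.40   -     -    0.00  0.01  0.01  0.02  0.02  0.
[... 164 characters left out ...]
 0.33  0.32  0.18  0.10  0.10  0.09   -     -  
0.30 -0.79 -0.79   -     -     -    0.00  0.00  0.08  0.08  0.08  0.10  0.10  0.10  0.33  0.32   -    0.10  0.08  0.08   -     -  
0.25 -0.79 -0.79 -0.79 -0.79   -     -    0.35  0.37  0.50  0.51  0.08  0.08  0.10  0.13  0.13  0.12  0.08  0.09  0.08  0.00   -  
0.20 -0.30 -0.31 -0.79 -0.79 -0.79 -0.79  0.34   -    0.42  0.51  0.01  0.15  0.14  0.13  0.13  0.15  0.17  0.08  0.08  0.04   -  
0.15 -0.29 -0.29 -0.29 -0.30 -0.45  0.00  0.00  0.00  0.37  0.33  0.01  0.14  0.14  0.13  0.09  0.08  0.08  0.08  0.06  0.00   -  
0.10 -0.29 -0.30 -0.29 -0.11 -0.28  0.01  0.00  0.02  0.02  0.02  0.01  0.01  0.01  0.00  0.01  0.00   -    0.00  0.05   -     -
```

```bash
python3 - <<'E'
from h import *
P=np.concatenate([cloud(n,np.load(f'{n}0.npy')).reshape(-1,3) for n in('top','scene')])
P=P[np.isfinite(P).all(1)]
ys=np.arange(.02,-.40,-.02)
print('x\\y   ',*['%5.2f'%y for y in ys])
for x in np.arange(.70,0.26,-.02):
    r=[]
    for y in ys:
        m=(abs(P[:,0]-x)<.01)&(abs(P[:,1]-y)<.01);r.append('%5.2f'%P[m,2].max() if m.any() else '  -  ')
    print('%.2f'%x,*r)
m=P[:,2]>.3; Q=P[m]
for lo in np.arange(.3,1,.1):
    q=Q[(Q[:,2]>=lo)&(Q[:,2]<lo+.1)&(Q[:,0]<.4)&(Q[:,0]>-.3)&(abs(Q[:,1])<.6)]
    if len(q): print(lo.round(1),len(q),q.min(0).round(2),q.max(0).round(2))
E
```

```text
x\y     0.02  0.00 -0.02 -0.04 -0.06 -0.08 -0.10 -0.12 -0.14 -0.16 -0.18 -0.20 -0.22 -0.24 -0.26 -0.28 -0.30 -0.32 -0.34 -0.36 -0.38
0.70  0.00  0.00  0.00  0.00  0.00  0.00  0.00  0.00  0.00  0.01  0.00  0.01  0.00  0.00  0.00  0.00  0.03  0.03  0.02  0.00  0.00
0.68  0.01  0.00  0.00  0.00  0.01  0.00  0.00  0.00  0.01  0.01  0.01  0.00  0.00  0.00  0.00  0.01  0.03  0.03  0.03  0.03  0.01
0.66  0.02  0.02  0.02  0.02  0.02  0.02  0.02  0.01  0.01  0.00  0.00  0.00  0.01  0.00  0.00  0.01  0.00  0.03  0.03  0.03  0.02
0.64  0.02  0.02  0.02  0.02  0.02  0.02  0.02  0.04  0.04  0.00  0.00  0.02  0.02  0.02  0.01  0.02  0.02  0.00  0.02  0.03  0.02
0.62  0.02  0.02  0.02  0.02  0.02  0.02  0.02  0.07  0.08  0.00  0.02  0.02  0.02  0.02  0.00  0.03  0.03  0.02  0.00  0.00  0.00
0.60  0.02  0.02  0.01  0.02  0.02  0.02  0.02  0.08  0.09  0.08  0.08  0.02  0.02  0.02  0.00  0.02  0.03  0.03  0.00  0.01  0.01
0.58  0.01  0.00  0.00  0.00  0.01  0.00  0.08  0.08  0.09  0.08  0.08  0.32  0.32  0.02  0.00  0.00  0.03  0.03  0.03  0.00  0.00
0.56  0.01  0.00  0.00  0.01  0.00  0.01  0.08  0.
[... 1355 characters left out ...]
 0.32  0.31   -     -     -     -  
0.34  0.09  0.09  0.11  0.11  0.11  0.10  0.09  0.08  0.08  0.08  0.08  0.08  0.08  0.33  0.33  0.32  0.32   -     -     -     -  
0.32  0.08  0.08  0.08  0.08  0.08  0.10  0.10  0.10  0.08  0.08  0.08  0.08  0.08  0.33  0.33  0.32  0.32   -     -     -     -  
0.30  0.00  0.08  0.08  0.08  0.08  0.08  0.08  0.10  0.10  0.10  0.08  0.10  0.10  0.32  0.32  0.31  0.31   -     -     -     -  
0.28  0.00  0.00  0.00  0.08  0.08  0.08  0.08  0.08  0.08  0.10  0.10  0.10  0.10  0.30  0.30  0.28  0.27   -     -     -     -  
0.3 13366 [ 0.15 -0.29  0.3 ] [0.4  0.12 0.4 ]
0.4 3441 [ 0.19 -0.06  0.4 ] [0.24 0.   0.5 ]
0.5 281 [ 0.22 -0.06  0.5 ] [ 0.24 -0.03  0.51]
```

Request:
{"op": "send_rows", "data": {
  "plan": [
    [0,0,0.04,0,0,0.12,0.085],
    [0,0,0.08,0,0,0.24,0.085],
    [0,0,0.12,0,0,0.36,0.085],
    [0,0,0.16,0,0,0.48,0.085],
    [0,0,0.2,0,0,0.6,0.085],
    [0,0,0.23,0,0,0.72,0.085],
    [0,0,0.23,0,0,0.84,0.085],
    [0,0,0.23,0,0,0.96,0.085],
    [0,0,0.23,0,0,1.08,0.085],
    [0,0,0.23,0,0,1.2,0.085]
  ],
  "grip_force": 50
}}

```text
time: 0.93
position: [0.1966, -0.5131, 0.4793]
tool_rot: [0.707, 0.707, -0.0, -0.001]
contact_force: [0.7, -0.7, -0.3]
width: 0.992
```

```bash
cat > st.py <<'E'
from h import *
from scipy.spatial.transform import Rotation as R
o=env.observe();r=R.from_quat(o['tool_rot']);M=r.as_matrix()
G=R.from_matrix(np.array([[0,1,0],[1,0,0],[0,0,-1.]]))  # tool x=+y, y=+x, z down
print(round(o['time'],2),'pos',o['position'].round(4),'j',o['joint_positions'].round(3),'w',round(o['width']*85.4,1),'F',o['contact_force'].round(1),'rotvec to goal',(G*r.inv()).as_rotvec().round(3))
E
python3 st.py
```

```text
0.93 pos [ 0.1966 -0.5131  0.4793] j [-1.338e+00  2.970e-01  3.420e-01  1.617e+00 -1.000e-03  2.310e-01] w 84.7 F [ 0.7 -0.7 -0.3] rotvec to goal [-0.001 -0.002 -0.001]
```

Request:
{"op": "send_rows", "data": {
  "plan": [
    [0.02,0.035,0,0,0,0,0.06],
    [0.04,0.07,0,0,0,0,0.06],
    [0.06,0.105,0,0,0,0,0.06],
    [0.08,0.14,0,0,0,0,0.06],
    [0.1,0.175,0,0,0,0,0.06],
    [0.12,0.21,0,0,0,0,0.06],
    [0.14,0.245,0,0,0,0,0.06],
    [0.16,0.28,0,0,0,0,0.06],
    [0.18,0.315,0,0,0,0,0.06],
    [0.2,0.35,0,0,0,0,0.06]
  ]
}}

```text
time: 1.77
position: [0.397, -0.1611, 0.4792]
tool_rot: [0.707, 0.707, -0.0, -0.001]
contact_force: [0.6, -1.1, -0.0]
width: 0.702
```

```bash
python3 st.py
```

```text
1.77 pos [ 0.397  -0.1611  0.4792] j [-0.558  0.047  0.036  1.562 -0.     1.012] w 59.9 F [ 0.6 -1.1 -0. ] rotvec to goal [-0.001 -0.002 -0.001]
```

Request:
{"op": "send_rows", "data": {
  "plan": [
    [0.02,0.035,0,0,0,0,0.06],
    [0.04,0.07,0,0,0,0,0.06],
    [0.06,0.105,0,0,0,0,0.06],
    [0.08,0.14,0,0,0,0,0.06],
    [0.1,0.175,-0.03,0,0,0,0.06],
    [0.12,0.21,-0.05,0,0,0,0.06],
    [0.142,0.2466,-0.07,0,0,0,0.06],
    [0.142,0.2466,-0.11,0,0,0,0.06],
    [0.142,0.2466,-0.15,0,0,0,0.06],
    [0.142,0.2466,-0.19,0,0,0,0.06]
  ]
}}

```text
time: 2.6
position: [0.5391, 0.087, 0.2917]
tool_rot: [0.706, 0.708, -0.0, -0.001]
contact_force: [0.8, 0.0, -0.9]
width: 0.702
```

```bash
python3 st.py; python3 - <<'E'
from h import *
for n in('top','scene'):
    p,d=env.get_image(n);cv2.imwrite(f'pics/{n}1.png',p[:,:,::-1])
E
```

```text
2.6 pos [0.5391 0.087  0.2917] j [ 2.400e-02  2.960e-01 -1.280e-01  1.149e+00  1.000e-03  1.592e+00] w 60.0 F [ 0.8  0.  -0.9] rotvec to goal [-0.001 -0.001 -0.003]
```

View pics/scene1.png

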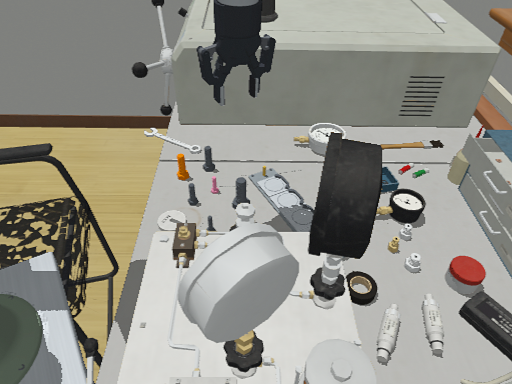

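View pics/top1.png

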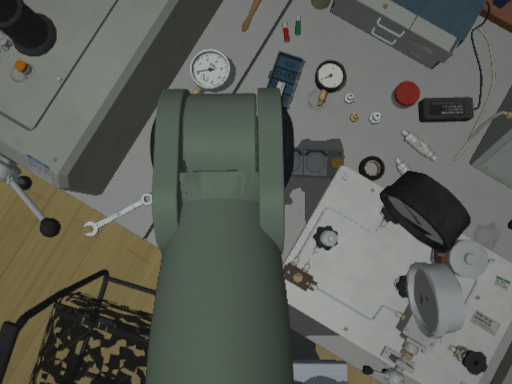

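```bash
python3 - <<'E'
from h import *
p,d=env.get_image('top');w=cloud('top',d).reshape(-1,3)
np.save('top1.npy',d)
o=env.observe();T=o['position']
m=(w[:,2]>.3)&(w[:,0]<.75)&(abs(w[:,1]-.05)<.25)&(w[:,1]>-.12)
A=w[m]
for x in np.arange(.1,.72,.04):
    a=A[abs(A[:,0]-x)<.02]
    if len(a):
        print(x.round(2),'z',a[:,2].min().round(3),a[:,2].max().round(3),'y',a[:,1].min().round(3),a[:,1].max().round(3),'edge z R',np.median(a[a[:,1]<a[:,1].min()+.01][:,2]).round(3))
ps,ds=env.get_image('scene');w=cloud('scene',ds).reshape(-1,3)
m=(w[:,2]>.26)&(abs(w[:,0]-T[0])<.12)&(abs(w[:,1]-T[1])<.12);a=w[m]
for z in np.arange(.27,.6,.02):
    b=a[abs(a[:,2]-z)<.01]
    if len(b):print('h above TCP',(z-T[2]).round(3),'dx',(b[:,0].min()-T[0]).round(3),(b[:,0].max()-T[0]).round(3),'dy',(b[:,1].min()-T[1]).round(3),(b[:,1].max()-T[1]).round(3))
E
```

```text
0.38 z 0.732 0.783 y 0.033 0.131 edge z R 0.753
0.42 z 0.723 0.779 y 0.035 0.131 edge z R 0.744
0.46 z 0.712 0.767 y 0.039 0.13 edge z R 0.735
0.5 z 0.689 0.75 y 0.032 0.131 edge z R 0.739
0.54 z 0.677 0.742 y 0.031 0.141 edge z R 0.717
0.58 z 0.635 0.734 y 0.033 0.136 edge z R 0.714
h above TCP -0.021 dx -0.039 0.034 dy -0.012 0.009
h above TCP -0.001 dx -0.045 0.043 dy -0.013 0.011
h above TCP 0.019 dx -0.047 0.047 dy -0.015 0.011
h above TCP 0.039 dx -0.064 0.062 dy -0.019 0.014
h above TCP 0.059 dx -0.067 0.065 dy -0.019 0.017
h above TCP 0.079 dx -0.069 0.068 dy -0.022 0.013
h above TCP 0.099 dx -0.068 0.063 dy -0.034 0.013
h above TCP 0.119 dx -0.038 0.03 dy -0.04 0.011
h above TCP 0.139 dx -0.038 0.028 dy -0.04 0.015
h above TCP 0.159 dx -0.037 0.023 dy -0.039 0.002
```

Request:
{"op": "send_rows", "data": {
  "plan": [
    [0,-0.0015,-0.04,0,0,0,0.06],
    [0,-0.0015,-0.08,0,0,0,0.06],
    [0,-0.0015,-0.12,0,0,0,0.06],
    [0,-0.0015,-0.15,0,0,0,0.06],
    [0,-0.0015,-0.18,0,0,0,0.06],
    [0,-0.0015,-0.2,0,0,0,0.06],
    [0,-0.0015,-0.215,0,0,0,0.06],
    [0,-0.0015,-0.23,0,0,0,0.06],
    [0,-0.0015,-0.2417,0,0,0,0.06],
    [0,-0.0015,-0.2417,0,0,0,0.06]
  ]
}}

```text
time: 3.63
position: [0.5416, 0.0834, 0.0539]
tool_rot: [0.707, 0.707, 0.0, -0.0]
contact_force: [-0.5, -0.1, 0.6]
width: 0.704
```

```bash
python3 st.py; python3 - <<'E'
from h import *
p,d=env.get_image('scene');c=p[60:240,150:330];cv2.imwrite('pics/s2.png',cv2.resize(c,None,fx=3.3,fy=3.3,interpolation=cv2.INTER_CUBIC)[:,:,::-1])
E
```

```text
3.63 pos [0.5416 0.0834 0.0539] j [ 1.800e-02  5.320e-01 -4.390e-01  6.000e-01  1.000e-03  1.589e+00] w 60.1 F [-0.5 -0.1  0.6] rotvec to goal [-0.001 -0.     0.   ]
```

View pics/s2.png

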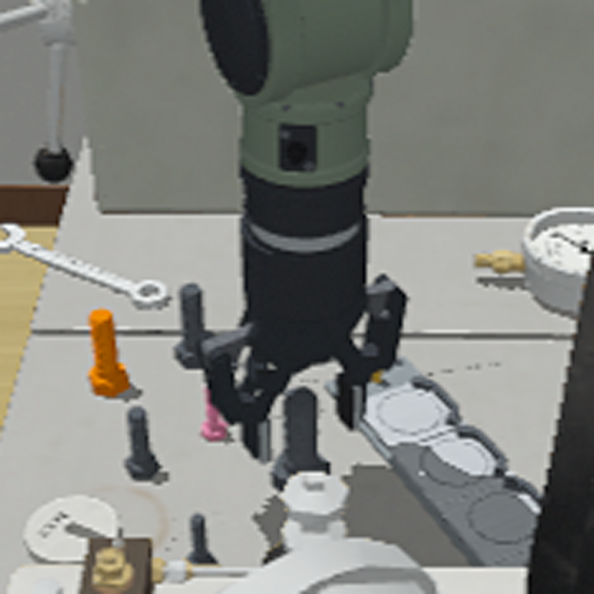

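Request:
{"op": "send_rows", "data": {
  "plan": [
    [-0.0016,0.0018,-0.003,0,0,0,0.05],
    [-0.0016,0.0018,-0.003,0,0,0,0.042],
    [-0.0016,0.0018,-0.003,0,0,0,0.035],
    [-0.0016,0.0018,-0.003,0,0,0,0.03],
    [-0.0016,0.0018,-0.003,0,0,0,0.027],
    [-0.0016,0.0018,-0.003,0,0,0,0.024],
    [-0.0016,0.0018,-0.003,0,0,0,0.02],
    [-0.0016,0.0018,-0.003,0,0,0,0.015],
    [-0.0016,0.0018,-0.003,0,0,0,0.015],
    [-0.0016,0.0018,-0.003,0,0,0,0.015]
  ],
  "grip_force": 50
}}

```text
time: 4.52
position: [0.5401, 0.0853, 0.0522]
tool_rot: [0.707, 0.707, 0.0, -0.0]
contact_force: [-1.6, -0.5, 5.0]
width: 0.265
```

```bash
python3 st.py
```

```text
4.52 pos [0.5401 0.0853 0.0522] j [ 2.100e-02  5.320e-01 -4.440e-01  5.930e-01  1.000e-03  1.592e+00] w 22.7 F [-1.6 -0.5  5. ] rotvec to goal [-0.001  0.001  0.   ]
```

Request:
{"op": "send_rows", "data": {
  "plan": [
    [0,0,0.015,0,0,0,0.015],
    [0,0,0.04,0,0,0,0.015],
    [0,0,0.07,0,0,0,0.015],
    [0,0,0.095,0,0,0,0.015],
    [0.01,-0.018,0.1,0,0,0,0.015],
    [0.026,-0.048,0.1,0,0,0,0.015],
    [0.042,-0.078,0.1,0,0,0,0.015],
    [0.058,-0.107,0.1,0,0,0,0.015],
    [0.074,-0.137,0.1,0,0,0,0.015],
    [0.085,-0.157,0.1,0,0,0,0.015]
  ]
}}

```text
time: 5.35
position: [0.6258, -0.0745, 0.1513]
tool_rot: [0.708, 0.706, -0.0, 0.0]
contact_force: [1.2, -0.7, -3.2]
width: 0.265
```

```bash
python3 st.py; python3 - <<'E'
from h import *
p,d=env.get_image('scene');c=p[0:240,150:390];cv2.imwrite('pics/s3.png',cv2.resize(c,None,fx=2.4,fy=2.4,interpolation=cv2.INTER_CUBIC)[:,:,::-1])
E
```

```text
5.35 pos [ 0.6258 -0.0745  0.1513] j [-0.236  0.548 -0.108  0.915 -0.     1.337] w 22.7 F [ 1.2 -0.7 -3.2] rotvec to goal [0.    0.    0.002]
```

View pics/s3.png

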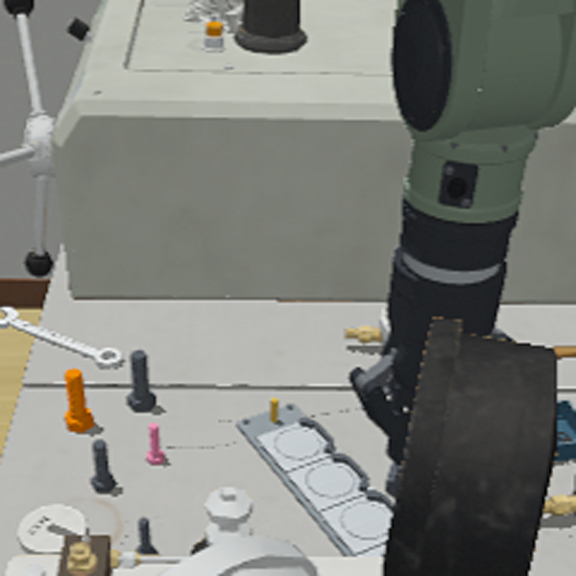

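Request:
{"op": "send_rows", "data": {
  "plan": [
    [0.0044,-0.0065,0,0,0,0,0.015],
    [0.0044,-0.0065,-0.02,0,0,0,0.015],
    [0.0044,-0.0065,-0.04,0,0,0,0.015],
    [0.0044,-0.0065,-0.055,0,0,0,0.015],
    [0.0044,-0.0065,-0.067,0,0,0,0.015],
    [0.0044,-0.0065,-0.075,0,0,0,0.015],
    [0.0044,-0.0065,-0.08,0,0,0,0.015],
    [0.0044,-0.0065,-0.083,0,0,0,0.015],
    [0.0044,-0.0065,-0.085,0,0,0,0.015],
    [0.0044,-0.0065,-0.085,0,0,0,0.015]
  ]
}}

```text
time: 6.23
position: [0.6325, -0.0846, 0.0666]
tool_rot: [0.709, 0.705, -0.0, 0.002]
contact_force: [-0.0, 0.5, -2.8]
width: 0.268
```

```bash
python3 st.py
```

```text
6.23 pos [ 0.6325 -0.0846  0.0666] j [-0.247  0.647 -0.173  0.747 -0.002  1.328] w 22.9 F [-0.   0.5 -2.8] rotvec to goal [0.003 0.003 0.005]
```

Request:
{"op": "send_rows", "data": {
  "plan": [
    [-0.0023,0.0036,-0.0005,0.003,0.003,0.005,0.015],
    [-0.0023,0.0036,-0.0012,0.003,0.003,0.005,0.015],
    [-0.0023,0.0036,-0.0018,0.003,0.003,0.005,0.015],
    [-0.0023,0.0036,-0.0022,0.003,0.003,0.005,0.015],
    [-0.0023,0.0036,-0.0022,0.003,0.003,0.005,0.015]
  ]
}}

```text
time: 6.65
position: [0.6303, -0.081, 0.0646]
tool_rot: [0.707, 0.707, -0.0, 0.0]
contact_force: [-1.0, 0.5, -3.2]
width: 0.268
```

```bash
python3 st.py
```

```text
6.65 pos [ 0.6303 -0.081   0.0646] j [-0.244  0.648 -0.179  0.744 -0.     1.327] w 22.9 F [-1.   0.5 -3.2] rotvec to goal [0. 0. 0.]
```

Aligned over the seat; not yet touching. Lower until the force changes, look, then release.

Request:
{"op": "send_rows", "data": {
  "plan": [
    [0,0,-0.0004,0,0,0,0.015],
    [0,0,-0.0008,0,0,0,0.015],
    [0,0,-0.0012,0,0,0,0.015],
    [0,0,-0.0012,0,0,0,0.015]
  ]
}}

```text
time: 6.98
position: [0.6305, -0.0811, 0.0642]
tool_rot: [0.707, 0.707, 0.0, 0.001]
contact_force: [-2.9, -0.6, 5.7]
width: 0.271
```

```bash
python3 st.py; python3 - <<'E'
from h import *
p,d=env.get_image('top');c=p[100:220,200:380];cv2.imwrite('pics/t3.png',cv2.resize(c,None,fx=3.3,fy=3.3,interpolation=cv2.INTER_CUBIC)[:,:,::-1])
E
```

```text
6.98 pos [ 0.6305 -0.0811  0.0642] j [-0.244  0.648 -0.179  0.743 -0.     1.327] w 23.1 F [-2.9 -0.6  5.7] rotvec to goal [0.001 0.001 0.   ]
```

View pics/t3.png

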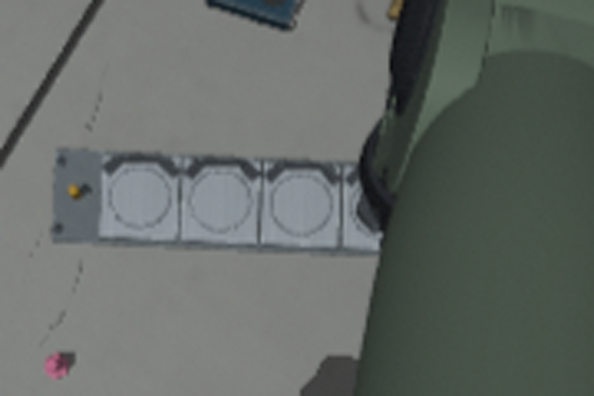

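Request:
{"op": "send_rows", "data": {
  "plan": [
    [0,0,0.0002,0,0,0,0.024],
    [0,0,0.0002,0,0,0,0.027],
    [0,0,0.0002,0,0,0,0.033],
    [0,0,0.0002,0,0,0,0.042],
    [0,0,0.0002,0,0,0,0.05],
    [0,0,0.0002,0,0,0,0.05]
  ]
}}

```text
time: 7.53
position: [0.6306, -0.0811, 0.0644]
tool_rot: [0.707, 0.707, 0.0, 0.001]
contact_force: [-0.4, -0.2, -0.3]
width: 0.586
```

```bash
python3 st.py
```

```text
7.53 pos [ 0.6306 -0.0811  0.0644] j [-0.244  0.648 -0.179  0.743 -0.     1.327] w 50.0 F [-0.4 -0.2 -0.3] rotvec to goal [0.001 0.001 0.   ]
```

Request:
{"op": "send_rows", "data": {
  "plan": [
    [0,0,0.02,0,0,0,0.05],
    [0,0,0.05,0,0,0,0.05],
    [0,0,0.085,0,0,0,0.05],
    [0,0,0.12,0,0,0,0.05],
    [-0.01,0.035,0.13,0,0,0,0.05],
    [-0.02,0.07,0.13,0,0,0,0.05],
    [-0.031,0.108,0.13,0,0,0,0.05],
    [-0.042,0.145,0.13,0,0,0,0.05],
    [-0.053,0.183,0.13,0,0,0,0.05],
    [-0.064,0.22,0.13,0,0,0,0.05]
  ]
}}

```text
time: 8.37
position: [0.5658, 0.1405, 0.1945]
tool_rot: [0.707, 0.707, 0.0, 0.001]
contact_force: [-0.0, -0.3, 0.7]
width: 0.585
```

Request:
{"op": "send_rows", "data": {
  "plan": [
    [-0.011,0.035,0,0,0,0,0.05],
    [-0.022,0.07,0,0,0,0,0.05],
    [-0.031,0.1,0,0,0,0,0.05],
    [-0.031,0.1,0,0,0,0,0.05],
    [-0.031,0.1,0,0,0,0,0.05]
  ]
}}

```text
time: 8.78
position: [0.5342, 0.2421, 0.1945]
tool_rot: [0.706, 0.708, 0.0, 0.001]
contact_force: [0.5, -0.7, 0.5]
width: 0.584
```

```bash
python3 st.py; python3 - <<'E'
from ov import *
p,d=env.get_image('scene');S=[(.6302,-.0810,.012,.046,.003,0,0),(.6302,-.081,.088,.024,.036,.012,.015),(.5358,.243,.064,.018,.027,0,.0115)]
B=[(.4515,.149,.052,.014,.021,0,.009),(.4485,.0515,.042,.010,.017,0,.006)]
overlay('scene',p,B+S,(165,100,345,250),3.8,'pics/s4.png')
p,d=env.get_image('top')
overlay('top',p,B+S,(160,135,350,255),4.2,'pics/t4.png')
E
```

```text
8.78 pos [0.5342 0.2421 0.1945] j [ 3.000e-01  4.330e-01 -1.810e-01  9.560e-01 -1.000e-03  1.868e+00] w 49.9 F [ 0.5 -0.7  0.5] rotvec to goal [ 0.001  0.002 -0.003]
```

View pics/t4.png

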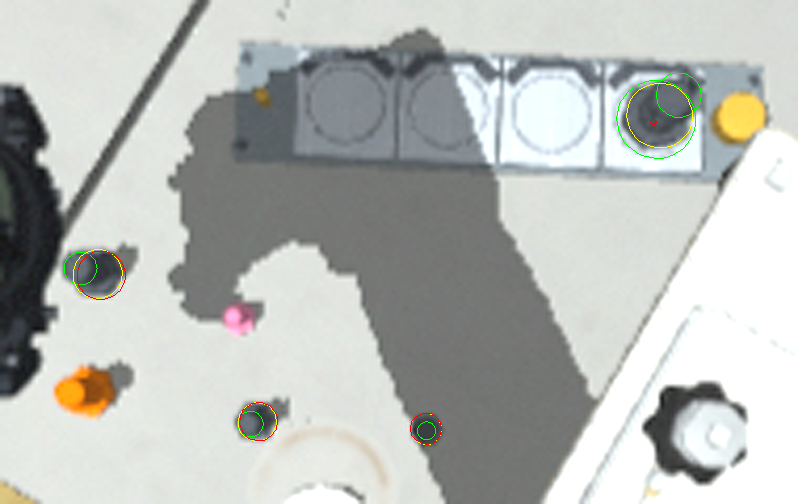

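View pics/s4.png

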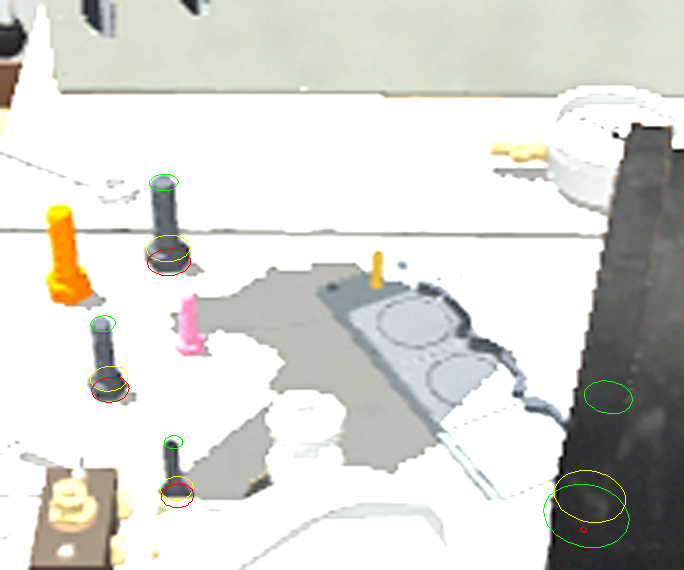

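Request:
{"op": "send_rows", "data": {
  "plan": [
    [0.001,0.001,-0.03,0,0,0,0.05],
    [0.001,0.001,-0.06,0,0,0,0.05],
    [0.001,0.001,-0.09,0,0,0,0.05],
    [0.001,0.001,-0.115,0,0,0,0.05],
    [0.001,0.001,-0.13,0,0,0,0.05],
    [0.001,0.001,-0.142,0,0,0,0.05],
    [0.001,0.001,-0.15,0,0,0,0.05],
    [0.001,0.001,-0.15,0,0,0,0.05],
    [0.001,0.001,-0.15,0,0,0,0.05]
  ]
}}

```text
time: 9.63
position: [0.5365, 0.2401, 0.0445]
tool_rot: [0.708, 0.706, -0.0, 0.001]
contact_force: [0.9, -0.4, 0.9]
width: 0.587
```

```bash
python3 st.py
```

```text
9.63 pos [0.5365 0.2401 0.0445] j [ 0.296  0.602 -0.336  0.633 -0.002  1.869] w 50.1 F [ 0.9 -0.4  0.9] rotvec to goal [0.001 0.001 0.002]
```

Request:
{"op": "send_rows", "data": {
  "plan": [
    [-0.001,0.0034,-0.0005,0.001,0.001,0.002,0.045],
    [-0.001,0.0034,-0.0005,0.001,0.001,0.002,0.04],
    [-0.001,0.0034,-0.0005,0.001,0.001,0.002,0.032],
    [-0.001,0.0034,-0.0005,0.001,0.001,0.002,0.026],
    [-0.001,0.0034,-0.0005,0.001,0.001,0.002,0.022],
    [-0.001,0.0034,-0.0005,0.001,0.001,0.002,0.018],
    [-0.001,0.0034,-0.0005,0.001,0.001,0.002,0.014],
    [-0.001,0.0034,-0.0005,0.001,0.001,0.002,0.01],
    [-0.001,0.0034,-0.0005,0.001,0.001,0.002,0.01],
    [-0.001,0.0034,-0.0005,0.001,0.001,0.002,0.01]
  ]
}}

```text
time: 10.47
position: [0.5358, 0.2436, 0.0444]
tool_rot: [0.707, 0.707, 0.0, 0.0]
contact_force: [-0.3, 0.6, 5.3]
width: 0.195
```

```bash
python3 st.py
```

```text
10.47 pos [0.5358 0.2436 0.0444] j [ 0.301  0.603 -0.333  0.634 -0.     1.872] w 16.7 F [-0.3  0.6  5.3] rotvec to goal [-0.     0.001  0.   ]
```

Request:
{"op": "send_rows", "data": {
  "plan": [
    [0,0,0.015,0,0,0,0.01],
    [0,0,0.04,0,0,0,0.01],
    [0,0,0.07,0,0,0,0.01],
    [0,0,0.095,0,0,0,0.01],
    [0.009,-0.025,0.1,0,0,0,0.01],
    [0.021,-0.058,0.1,0,0,0,0.01],
    [0.033,-0.091,0.1,0,0,0,0.01],
    [0.046,-0.124,0.1,0,0,0,0.01],
    [0.058,-0.157,0.1,0,0,0,0.01],
    [0.07,-0.19,0.1,0,0,0,0.01]
  ]
}}

```text
time: 11.3
position: [0.6055, 0.0521, 0.1437]
tool_rot: [0.707, 0.707, -0.0, -0.0]
contact_force: [0.4, 0.2, -0.9]
width: 0.196
```

Request:
{"op": "send_rows", "data": {
  "plan": [
    [0.01,-0.028,0,0,0,0,0.01],
    [0.019,-0.053,0,0,0,0,0.01],
    [0.025,-0.07,0,0,0,0,0.01],
    [0.025,-0.07,0,0,0,0,0.01],
    [0.025,-0.07,0,0,0,0,0.01],
    [0.025,-0.07,0,0,0,0,0.01]
  ]
}}

```text
time: 11.8
position: [0.6296, -0.0173, 0.1429]
tool_rot: [0.707, 0.707, -0.001, -0.001]
contact_force: [-0.2, 0.5, -1.7]
width: 0.196
```

```bash
python3 st.py
```

```text
11.8 pos [ 0.6296 -0.0173  0.1429] j [-1.450e-01  5.570e-01 -1.160e-01  9.000e-01  1.000e-03  1.426e+00] w 16.7 F [-0.2  0.5 -1.7] rotvec to goal [-0.001 -0.002 -0.   ]
```

Now down to z ≈ 0.058, then fine-correct.

Request:
{"op": "send_rows", "data": {
  "plan": [
    [0.0031,-0.0034,-0.02,0,0,0,0.01],
    [0.0031,-0.0034,-0.04,0,0,0,0.01],
    [0.0031,-0.0034,-0.058,0,0,0,0.01],
    [0.0031,-0.0034,-0.07,0,0,0,0.01],
    [0.0031,-0.0034,-0.078,0,0,0,0.01],
    [0.0031,-0.0034,-0.082,0,0,0,0.01],
    [0.0031,-0.0034,-0.083,0,0,0,0.01],
    [0.0031,-0.0034,-0.083,0,0,0,0.01],
    [0.0031,-0.0034,-0.083,0,0,0,0.01]
  ]
}}

```text
time: 12.55
position: [0.6334, -0.0206, 0.0609]
tool_rot: [0.707, 0.707, -0.0, -0.001]
contact_force: [0.7, -0.6, -0.3]
width: 0.197
```

```bash
python3 st.py
```

```text
12.55 pos [ 0.6334 -0.0206  0.0609] j [-1.490e-01  6.500e-01 -1.860e-01  7.360e-01  1.000e-03  1.421e+00] w 16.8 F [ 0.7 -0.6 -0.3] rotvec to goal [-0.001 -0.001 -0.001]
```

Request:
{"op": "send_rows", "data": {
  "plan": [
    [-0.0007,0,-0.0015,-0.001,-0.001,0,0.01],
    [-0.0007,0,-0.003,-0.001,-0.001,0,0.01],
    [-0.0007,0,-0.004,-0.001,-0.001,0,0.01],
    [-0.0007,0,-0.0045,-0.001,-0.001,0,0.01],
    [-0.0007,0,-0.0048,-0.001,-0.001,0,0.01],
    [-0.0007,0,-0.0048,-0.001,-0.001,0,0.01]
  ]
}}

```text
time: 13.05
position: [0.6327, -0.0207, 0.0564]
tool_rot: [0.707, 0.707, 0.0, 0.0]
contact_force: [-0.4, -0.2, 1.4]
width: 0.194
```

```bash
python3 st.py
```

```text
13.05 pos [ 0.6327 -0.0207  0.0564] j [-0.149  0.654 -0.193  0.724 -0.     1.421] w 16.6 F [-0.4 -0.2  1.4] rotvec to goal [ 0.  0. -0.]
```

Request:
{"op": "send_rows", "data": {
  "plan": [
    [0,0,-0.0004,0,0,0,0.01],
    [0,0,-0.0004,0,0,0,0.01],
    [0,0,-0.0002,0,0,0,0.018],
    [0,0,-0.0002,0,0,0,0.021],
    [0,0,-0.0002,0,0,0,0.027],
    [0,0,-0.0002,0,0,0,0.035],
    [0,0,-0.0002,0,0,0,0.045],
    [0,0,-0.0002,0,0,0,0.05],
    [0,0,0.015,0,0,0,0.05],
    [0,0,0.045,0,0,0,0.05]
  ]
}}

```text
time: 13.88
position: [0.6297, -0.0203, 0.0981]
tool_rot: [0.707, 0.707, -0.002, -0.003]
contact_force: [0.5, -0.6, -0.0]
width: 0.585
```

```bash
python3 st.py
```

```text
13.88 pos [ 0.6297 -0.0203  0.0981] j [-0.149  0.606 -0.157  0.815 -0.     1.421] w 49.9 F [ 0.5 -0.6 -0. ] rotvec to goal [-0.001 -0.007 -0.   ]
```

Request:
{"op": "send_rows", "data": {
  "plan": [
    [0,0,0.035,0,0,0,0.045],
    [-0.01,0.01,0.065,0,0,0,0.045],
    [-0.035,0.034,0.07,0,0,0,0.045],
    [-0.06,0.058,0.07,0,0,0,0.045],
    [-0.085,0.082,0.07,0,0,0,0.045],
    [-0.11,0.106,0.07,0,0,0,0.045],
    [-0.135,0.13,0.07,0,0,0,0.045],
    [-0.16,0.152,0.07,0,0,0,0.045],
    [-0.178,0.169,0.07,0,0,0,0.045],
    [-0.178,0.169,0.07,0,0,0,0.045]
  ]
}}

```text
time: 14.72
position: [0.4475, 0.151, 0.1679]
tool_rot: [0.705, 0.709, -0.003, -0.004]
contact_force: [-0.3, -0.1, 0.4]
width: 0.526
```

Request:
{"op": "send_rows", "data": {
  "plan": [
    [0,0,0,0,0,0,0.045],
    [0,0,0,0,0,0,0.045]
  ]
}}

```text
time: 14.88
position: [0.4474, 0.1512, 0.1681]
tool_rot: [0.705, 0.709, -0.003, -0.004]
contact_force: [-0.8, 0.2, 0.2]
width: 0.531
```

```bash
python3 st.py; python3 - <<'E'
from ov import *
S=[(.6302,-.0810,.012,.046,.003,0,0),(.6327,-.0207,.012,.046,.003,0,0),(.6302,-.081,.076,.024,.036,.012,.015),(.6327,-.0207,.064,.018,.027,.012,.0115)]
B=[(.4515,.149,.052,.014,.021,0,.009),(.4485,.0515,.042,.010,.017,0,.006)]
p,d=env.get_image('top')
overlay('top',p,B+S,(160,135,350,255),4.2,'pics/t5.png')
p,d=env.get_image('scene')
overlay('scene',p,B+S,(165,60,345,250),3.1,'pics/s5.png')
E
```

```text
14.88 pos [0.4474 0.1512 0.1681] j [ 0.167  0.268 -0.503  0.809  0.003  1.733] w 45.4 F [-0.8  0.2  0.2] rotvec to goal [-0.002 -0.01  -0.005]
```

View pics/t5.png

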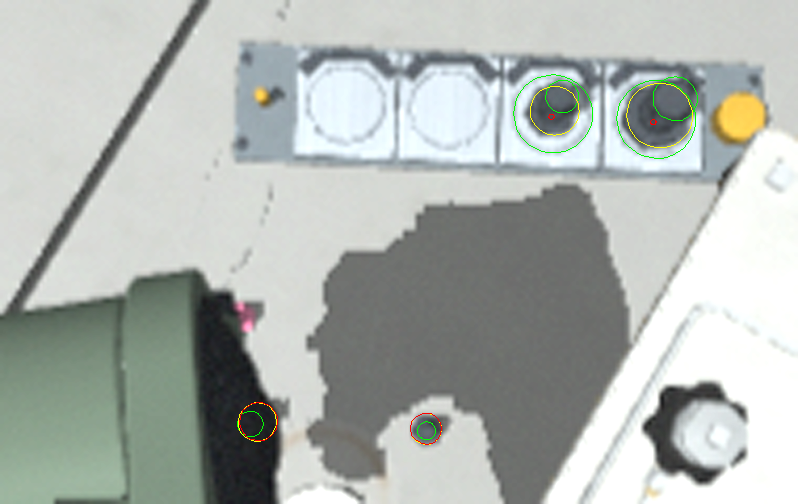

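View pics/s5.png

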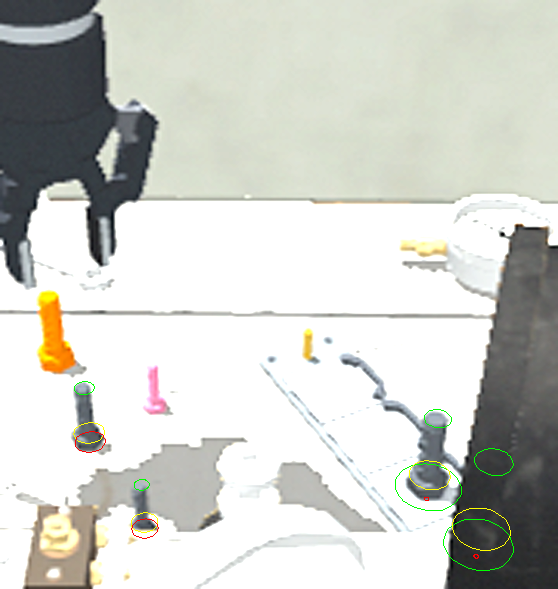

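Request:
{"op": "send_rows", "data": {
  "plan": [
    [0.0041,-0.0022,-0.015,-0.002,-0.01,-0.005,0.035],
    [0.0041,-0.0022,-0.04,-0.002,-0.01,-0.005,0.035],
    [0.0041,-0.0022,-0.065,-0.002,-0.01,-0.005,0.035],
    [0.0041,-0.0022,-0.09,-0.002,-0.01,-0.005,0.035],
    [0.0041,-0.0022,-0.1,-0.002,-0.01,-0.005,0.035],
    [0.0041,-0.0022,-0.1,-0.002,-0.01,-0.005,0.035],
    [0.0041,-0.0022,-0.1,-0.002,-0.01,-0.005,0.035],
    [0.0041,-0.0022,-0.1,-0.002,-0.01,-0.005,0.035]
  ]
}}

```text
time: 15.65
position: [0.4536, 0.1482, 0.0687]
tool_rot: [0.708, 0.706, 0.0, 0.001]
contact_force: [0.4, 0.2, 0.3]
width: 0.411
```

```bash
python3 st.py
```

```text
15.65 pos [0.4536 0.1482 0.0687] j [ 0.161  0.408 -0.615  0.547 -0.     1.734] w 35.1 F [0.4 0.2 0.3] rotvec to goal [0.    0.002 0.002]
```

Request:
{"op": "send_rows", "data": {
  "plan": [
    [-0.0021,0.0008,0,0,0.002,0.002,0.035],
    [-0.0021,0.0008,-0.012,0,0.002,0.002,0.035],
    [-0.0021,0.0008,-0.022,0,0.002,0.002,0.035],
    [-0.0021,0.0008,-0.029,0,0.002,0.002,0.035],
    [-0.0021,0.0008,-0.0325,0,0.002,0.002,0.035],
    [-0.0021,0.0008,-0.0325,0,0.002,0.002,0.035],
    [-0.0021,0.0008,-0.0325,0,0.002,0.002,0.035]
  ]
}}

```text
time: 16.23
position: [0.4517, 0.149, 0.0365]
tool_rot: [0.707, 0.707, -0.0, -0.0]
contact_force: [0.5, -0.1, -0.2]
width: 0.413
```

```bash
python3 st.py; python3 - <<'E'
from h import *
p,d=env.get_image('scene');c=p[90:230,150:310];cv2.imwrite('pics/s6.png',cv2.resize(c,None,fx=4,fy=4,interpolation=cv2.INTER_CUBIC)[:,:,::-1])
E
```

```text
16.23 pos [0.4517 0.149  0.0365] j [ 0.163  0.461 -0.643  0.467 -0.     1.734] w 35.3 F [ 0.5 -0.1 -0.2] rotvec to goal [ 0. -0. -0.]
```

View pics/s6.png

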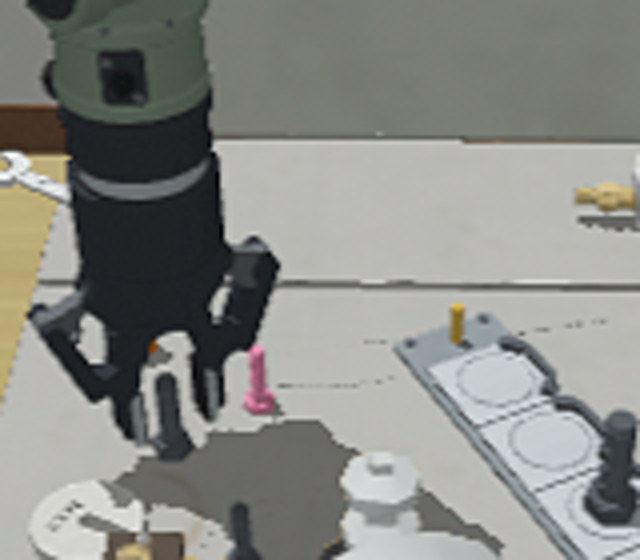

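Request:
{"op": "send_rows", "data": {
  "plan": [
    [0,0,0,0,0,0,0.03],
    [0,0,0,0,0,0,0.026],
    [0,0,0,0,0,0,0.022],
    [0,0,0,0,0,0,0.019],
    [0,0,0,0,0,0,0.016],
    [0,0,0,0,0,0,0.013],
    [0,0,0,0,0,0,0.01],
    [0,0,0,0,0,0,0.007],
    [0,0,0,0,0,0,0.007],
    [0,0,0,0,0,0,0.007]
  ]
}}

```text
time: 17.12
position: [0.452, 0.1491, 0.0369]
tool_rot: [0.707, 0.707, 0.0, 0.0]
contact_force: [-1.6, -1.4, 3.9]
width: 0.152
```

```bash
python3 st.py
```

```text
17.12 pos [0.452  0.1491 0.0369] j [ 0.163  0.46  -0.643  0.467 -0.     1.734] w 13.0 F [-1.6 -1.4  3.9] rotvec to goal [ 0.     0.001 -0.   ]
```

Request:
{"op": "send_rows", "data": {
  "plan": [
    [0,0,0.015,0,0,0,0.007],
    [0,0,0.04,0,0,0,0.007],
    [0,0,0.07,0,0,0,0.007],
    [0.005,-0.003,0.095,0,0,0,0.007],
    [0.025,-0.015,0.1,0,0,0,0.007],
    [0.053,-0.032,0.1,0,0,0,0.007],
    [0.081,-0.049,0.1,0,0,0,0.007],
    [0.109,-0.065,0.1,0,0,0,0.007],
    [0.137,-0.082,0.1,0,0,0,0.007],
    [0.16,-0.096,0.1,0,0,0,0.007]
  ]
}}

```text
time: 17.95
position: [0.6136, 0.0517, 0.1363]
tool_rot: [0.707, 0.707, 0.0, 0.0]
contact_force: [0.5, -0.0, 0.0]
width: 0.15
```

Request:
{"op": "send_rows", "data": {
  "plan": [
    [0.01,-0.006,0,0,0,0,0.007],
    [0.018,-0.011,0,0,0,0,0.007],
    [0.023,-0.0135,0,0,0,0,0.007],
    [0.023,-0.0135,0,0,0,0,0.007],
    [0.023,-0.0135,0,0,0,0,0.007],
    [0.023,-0.0135,0,0,0,0,0.007]
  ]
}}

```text
time: 18.45
position: [0.6356, 0.0389, 0.1362]
tool_rot: [0.707, 0.707, -0.0, -0.0]
contact_force: [-0.1, 0.4, -0.7]
width: 0.148
```

```bash
python3 st.py
```

```text
18.45 pos [0.6356 0.0389 0.1362] j [-0.055  0.574 -0.105  0.892 -0.     1.516] w 12.6 F [-0.1  0.4 -0.7] rotvec to goal [ 0. -0. -0.]
```

Request:
{"op": "send_rows", "data": {
  "plan": [
    [-0.0005,0.0007,-0.02,0,0,0,0.007],
    [-0.0005,0.0007,-0.04,0,0,0,0.007],
    [-0.0005,0.0007,-0.058,0,0,0,0.007],
    [-0.0005,0.0007,-0.07,0,0,0,0.007],
    [-0.0005,0.0007,-0.079,0,0,0,0.007],
    [-0.0005,0.0007,-0.083,0,0,0,0.007],
    [-0.0005,0.0007,-0.083,0,0,0,0.007],
    [-0.0005,0.0007,-0.083,0,0,0,0.007],
    [-0.0005,0.0007,-0.083,0,0,0,0.007]
  ]
}}

```text
time: 19.2
position: [0.6359, 0.0397, 0.0543]
tool_rot: [0.707, 0.707, 0.0, 0.0]
contact_force: [-0.5, -0.6, -1.0]
width: 0.148
```

```bash
python3 st.py
```

```text
19.2 pos [0.6359 0.0397 0.0543] j [-0.053  0.662 -0.183  0.725  0.     1.517] w 12.6 F [-0.5 -0.6 -1. ] rotvec to goal [ 0.     0.001 -0.   ]
```

Request:
{"op": "send_rows", "data": {
  "plan": [
    [-0.0008,0,-0.0015,0,0,0,0.007],
    [-0.0008,0,-0.003,0,0,0,0.007],
    [-0.0008,0,-0.0045,0,0,0,0.007],
    [-0.0008,0,-0.0055,0,0,0,0.007],
    [-0.0008,0,-0.006,0,0,0,0.007],
    [-0.0008,0,-0.006,0,0,0,0.007],
    [-0.0008,0,-0.006,0,0,0,0.007]
  ]
}}

```text
time: 19.78
position: [0.6352, 0.0396, 0.0489]
tool_rot: [0.707, 0.707, 0.001, 0.001]
contact_force: [-3.0, 0.4, 6.0]
width: 0.145
```

```bash
python3 st.py
```

```text
19.78 pos [0.6352 0.0396 0.0489] j [-0.054  0.667 -0.19   0.712 -0.     1.517] w 12.4 F [-3.   0.4  6. ] rotvec to goal [ 0.     0.002 -0.   ]
```

Seated at the expected height; release and go up.

Request:
{"op": "send_rows", "data": {
  "plan": [
    [0,0,0.0002,0,0,0,0.014],
    [0,0,0.0002,0,0,0,0.017],
    [0,0,0.0002,0,0,0,0.023],
    [0,0,0.0002,0,0,0,0.03],
    [0,0,0.0002,0,0,0,0.04],
    [0,0,0.0002,0,0,0,0.045],
    [0,0,0.0002,0,0,0,0.045],
    [0,0,0.015,0,0,0,0.045],
    [0,0,0.04,0,0,0,0.045],
    [0,0,0.07,0,0,0,0.045]
  ]
}}

```text
time: 20.62
position: [0.6335, 0.0397, 0.1177]
tool_rot: [0.707, 0.707, -0.001, -0.001]
contact_force: [0.2, -0.2, 0.1]
width: 0.527
```

```bash
python3 st.py
```

```text
20.62 pos [0.6335 0.0397 0.1177] j [-0.054  0.59  -0.129  0.855 -0.     1.517] w 45.0 F [ 0.2 -0.2  0.1] rotvec to goal [-0.    -0.003 -0.   ]
```

Request:
{"op": "send_rows", "data": {
  "plan": [
    [-0.005,0,0.025,0,0,0,0.035],
    [-0.03,0.002,0.04,0,0,0,0.035],
    [-0.06,0.004,0.045,0,0,0,0.035],
    [-0.09,0.006,0.045,0,0,0,0.035],
    [-0.12,0.008,0.045,0,0,0,0.035],
    [-0.15,0.01,0.045,0,0,0,0.035],
    [-0.175,0.0118,0.045,0,0,0,0.035],
    [-0.185,0.0118,0.045,0,0,0,0.035],
    [-0.185,0.0118,0.045,0,0,0,0.035],
    [-0.185,0.0118,0.045,0,0,0,0.035]
  ]
}}

```text
time: 21.45
position: [0.4497, 0.0514, 0.1632]
tool_rot: [0.707, 0.707, -0.0, -0.0]
contact_force: [0.6, -0.1, -0.1]
width: 0.408
```

```bash
python3 st.py; python3 - <<'E'
from h import *
P=np.concatenate([cloud(n,np.load(f'{n}0.npy')).reshape(-1,3) for n in('top','scene')])
P=P[np.isfinite(P).all(1)]
ys=np.arange(.11,-.03,-.01)
print('x\\y   ',*['%5.2f'%y for y in ys])
for x in np.arange(.54,0.34,-.01):
    r=[]
    for y in ys:
        m=(abs(P[:,0]-x)<.007)&(abs(P[:,1]-y)<.007);r.append('%5.3f'%P[m,2].max() if m.any() else '  -  ')
    print('%.2f'%x,*r)
from ov import *
S=[(.6302,-.081,.076,.024,.036,.012,.015),(.6327,-.0207,.064,.018,.027,.012,.0115),(.6351,.0396,.052,.014,.021,.012,.009)]
p,d=env.get_image('top')
overlay('top',p,S,(160,135,350,255),4.2,'pics/t7.png')
p,d=env.get_image('scene')
overlay('scene',p,[(.4485,.0515,.042,.010,.017,0,.006)]+S,(165,80,345,250),3.4,'pics/s7.png')
E
```

```text
21.45 pos [0.4497 0.0514 0.1632] j [-0.05   0.234 -0.566  0.771 -0.     1.521] w 34.8 F [ 0.6 -0.1 -0.1] rotvec to goal [ 0.    -0.001 -0.   ]
x\y     0.11  0.10  0.09  0.08  0.07  0.06  0.05  0.04  0.03  0.02  0.01  0.00 -0.01 -0.02 -0.03
0.54 0.017 0.077 0.080 0.080 0.077 0.013 0.004 0.004 0.004 0.004 0.004 0.005 0.005 0.004 0.004
0.53 0.015 0.078 0.078 0.078 0.076 0.003 0.005 0.004 0.004 0.004 0.004 0.005 0.005 0.004 0.003
0.52 0.004 0.016 0.073 0.073 0.017 0.004 0.006 0.006 0.005 0.004 0.003 0.004 0.003 0.004 0.004
0.51 0.004 0.004 0.003 0.003 0.006 0.006 0.006 0.006 0.005 0.003 0.003 0.005 0.005 0.005 0.005
0.50 0.004 0.003 0.005 0.006 0.006 0.006 0.005 0.004 0.004 0.003 0.005 0.005 0.003 0.005 0.005
0.49 0.004 0.003 0.003 0.006 0.006 0.005 0.005 0.004 0.004 0.004 0.005 0.005 0.003 0.004 0.003
0.48 0.004 0.004 0.003 0.005 0.004 0.003 0.004 0.004 0.003 0.004 0.005 0.005 0.002 0.003 0.005
0.47 0.004 0.005 0.004 0.004 0.004 0.003 0.004 0.004 0.004 0.004 0.005 0.005 0.003 0.004 0.003
0.46 0.005 0.003 0.004 0.004 0.004 0.003 0.008 0.008 0.002 0.004 0.005 0.003 0.002 0.004 0.078
0.45 
[... 339 characters left out ...]
0.003 0.005 0.005 0.077 0.083 0.096
0.41 0.015 0.014 0.014 0.003 0.003 0.003 0.004 0.002 0.004 0.004 0.003 0.003 0.080 0.098 0.098
0.40 0.015 0.016 0.016 0.014 0.005 0.007 0.007 0.004 0.004 0.004 0.004 0.079 0.095 0.101 0.101
0.39 0.016 0.015 0.014 0.014 0.005 0.007 0.007 0.005 0.004 0.004 0.071 0.100 0.111 0.111 0.108
0.38 0.017 0.015 0.015 0.015 0.005 0.005 0.004 0.004 0.005 0.003 0.087 0.115 0.117 0.111 0.110
0.37 0.017 0.016 0.015 0.014 0.003 0.003 0.004 0.004 0.005 0.079 0.108 0.115 0.117 0.127 0.128
0.36 0.016 0.015 0.015 0.013 0.003 0.004 0.004 0.004 0.004 0.079 0.108 0.111 0.112 0.127 0.128
0.35 0.015 0.015 0.009 0.004 0.004 0.004 0.004 0.005 0.078 0.082 0.083 0.107 0.109 0.114 0.124
```

View pics/t7.png

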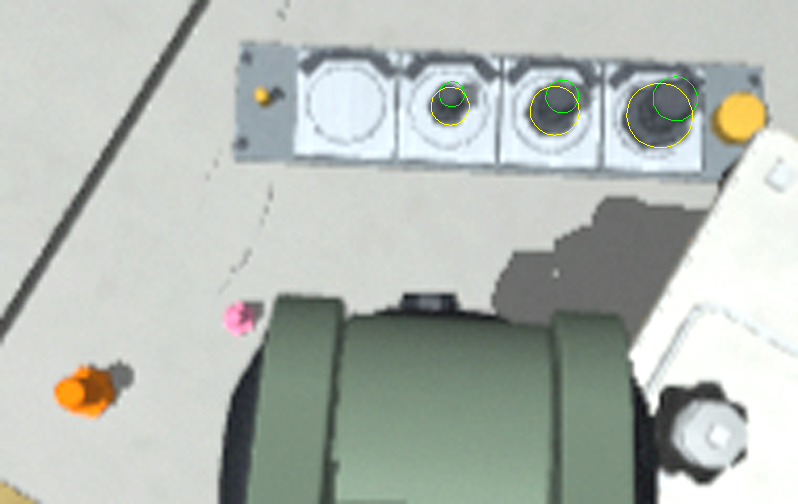

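View pics/s7.png

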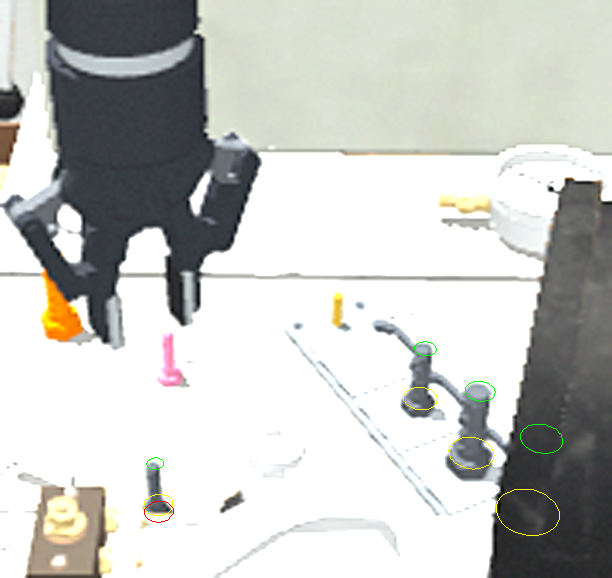

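Request:
{"op": "send_rows", "data": {
  "plan": [
    [-0.0012,0,-0.02,0,0,0,0.035],
    [-0.0012,0,-0.045,0,0,0,0.035],
    [-0.0012,0,-0.07,0,0,0,0.035],
    [-0.0012,0,-0.09,0,0,0,0.035],
    [-0.0012,0,-0.1,0,0,0,0.03],
    [-0.0012,0,-0.1,0,0,0,0.03],
    [-0.0012,0,-0.1,0,0,0,0.03]
  ]
}}

```text
time: 22.13
position: [0.4501, 0.0511, 0.0625]
tool_rot: [0.707, 0.707, -0.0, -0.0]
contact_force: [1.1, -0.7, 1.0]
width: 0.352
```

```bash
python3 st.py
```

```text
22.13 pos [0.4501 0.0511 0.0625] j [-0.05   0.385 -0.678  0.509 -0.     1.521] w 30.1 F [ 1.1 -0.7  1. ] rotvec to goal [-0.    -0.001  0.   ]
```

Request:
{"op": "send_rows", "data": {
  "plan": [
    [-0.0014,0.0004,-0.01,0,0,0,0.03],
    [-0.0014,0.0004,-0.02,0,0,0,0.03],
    [-0.0014,0.0004,-0.027,0,0,0,0.03],
    [-0.0014,0.0004,-0.0305,0,0,0,0.03],
    [-0.0014,0.0004,-0.0305,0,0,0,0.03],
    [-0.0014,0.0004,-0.0305,0,0,0,0.03]
  ]
}}

```text
time: 22.63
position: [0.4492, 0.0515, 0.0324]
tool_rot: [0.707, 0.707, -0.0, -0.0]
contact_force: [0.5, 0.2, -0.3]
width: 0.356
```

```bash
python3 st.py; python3 - <<'E'
from h import *
p,d=env.get_image('scene');c=p[120:240,160:300];cv2.imwrite('pics/s8.png',cv2.resize(c,None,fx=4.5,fy=4.5,interpolation=cv2.INTER_CUBIC)[:,:,::-1])
E
```

```text
22.63 pos [0.4492 0.0515 0.0324] j [-0.049  0.438 -0.705  0.428 -0.     1.522] w 30.4 F [ 0.5  0.2 -0.3] rotvec to goal [ 0.    -0.001  0.   ]
```

View pics/s8.png

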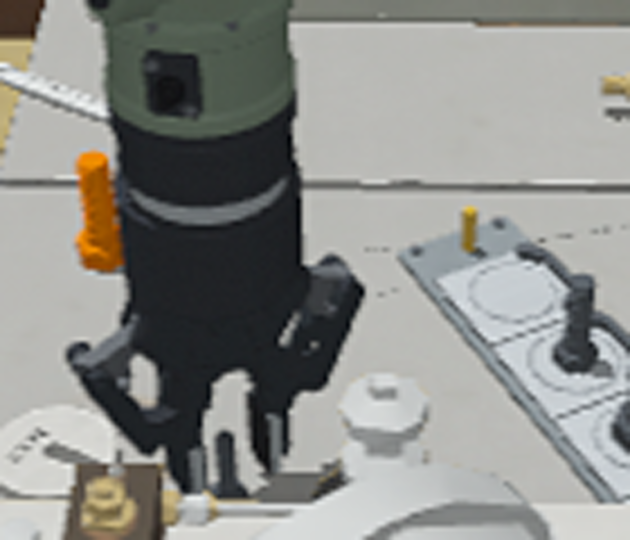

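Request:
{"op": "send_rows", "data": {
  "plan": [
    [-0.001,0,0,0,0,0,0.026],
    [-0.001,0,0,0,0,0,0.022],
    [-0.001,0,0,0,0,0,0.019],
    [-0.001,0,0,0,0,0,0.016],
    [-0.001,0,0,0,0,0,0.013],
    [-0.001,0,0,0,0,0,0.011],
    [-0.001,0,0,0,0,0,0.008],
    [-0.001,0,0,0,0,0,0.005],
    [-0.001,0,0,0,0,0,0.004],
    [-0.001,0,0,0,0,0,0.004]
  ],
  "grip_force": 40
}}

```text
time: 23.52
position: [0.4483, 0.0515, 0.0326]
tool_rot: [0.707, 0.707, -0.0, -0.0]
contact_force: [-1.4, 0.6, 3.2]
width: 0.1
```

```bash
python3 st.py
```

```text
23.52 pos [0.4483 0.0515 0.0326] j [-0.049  0.436 -0.708  0.427 -0.     1.522] w 8.5 F [-1.4  0.6  3.2] rotvec to goal [ 0. -0.  0.]
```

Request:
{"op": "send_rows", "data": {
  "plan": [
    [0,0,0.015,0,0,0,0.004],
    [0,0,0.04,0,0,0,0.004],
    [0,0,0.07,0,0,0,0.004],
    [0.005,0.001,0.095,0,0,0,0.004],
    [0.027,0.007,0.1,0,0,0,0.004],
    [0.057,0.015,0.1,0,0,0,0.004],
    [0.087,0.022,0.1,0,0,0,0.004],
    [0.117,0.03,0.1,0,0,0,0.004],
    [0.147,0.0375,0.1,0,0,0,0.004],
    [0.17,0.0434,0.1,0,0,0,0.004]
  ]
}}

```text
time: 24.35
position: [0.6204, 0.0955, 0.1323]
tool_rot: [0.707, 0.707, 0.0, 0.0]
contact_force: [0.1, -0.7, -0.3]
width: 0.1
```

Request:
{"op": "send_rows", "data": {
  "plan": [
    [0.009,0.002,0,0,0,0,0.004],
    [0.016,0.004,0,0,0,0,0.004],
    [0.018,0.0045,0,0,0,0,0.004],
    [0.018,0.0045,0,0,0,0,0.004],
    [0.018,0.0045,0,0,0,0,0.004],
    [0.018,0.0045,0,0,0,0,0.004]
  ]
}}

```text
time: 24.85
position: [0.6374, 0.0998, 0.1323]
tool_rot: [0.707, 0.707, -0.0, -0.0]
contact_force: [0.0, 0.1, 0.5]
width: 0.101
```

```bash
python3 st.py; python3 - <<'E'
from h import *
p,d=env.get_image('scene');c=p[60:240,160:340];cv2.imwrite('pics/s9.png',cv2.resize(c,None,fx=3.3,fy=3.3,interpolation=cv2.INTER_CUBIC)[:,:,::-1])
E
```

```text
24.85 pos [0.6374 0.0998 0.1323] j [ 0.041  0.592 -0.084  0.896  0.     1.612] w 8.6 F [0.  0.1 0.5] rotvec to goal [ 0. -0.  0.]
```

View pics/s9.png

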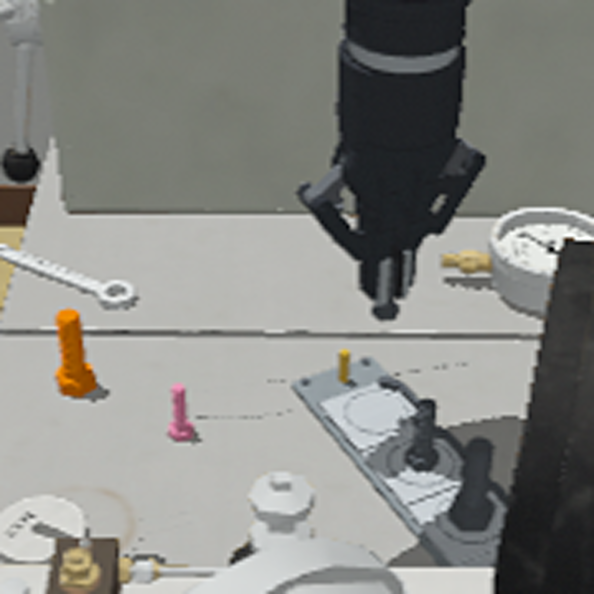

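A hangs upright in the grip over the first seat. Descend.

Request:
{"op": "send_rows", "data": {
  "plan": [
    [0,0,-0.02,0,0,0,0.004],
    [0,0,-0.04,0,0,0,0.004],
    [0,0,-0.058,0,0,0,0.004],
    [0,0,-0.07,0,0,0,0.004],
    [0,0,-0.079,0,0,0,0.004],
    [0,0,-0.083,0,0,0,0.004],
    [0,0,-0.084,0,0,0,0.004],
    [0,0,-0.084,0,0,0,0.004],
    [0,0,-0.084,0,0,0,0.004]
  ]
}}

```text
time: 25.65
position: [0.6383, 0.0998, 0.0494]
tool_rot: [0.707, 0.707, 0.001, 0.001]
contact_force: [0.2, -0.3, -0.1]
width: 0.098
```

```bash
python3 st.py
```

```text
25.65 pos [0.6383 0.0998 0.0494] j [ 0.041  0.681 -0.159  0.729 -0.     1.612] w 8.4 F [ 0.2 -0.3 -0.1] rotvec to goal [-0.     0.002  0.   ]
```

Request:
{"op": "send_rows", "data": {
  "plan": [
    [-0.0006,0,-0.0015,0,0.002,0,0.004],
    [-0.0006,0,-0.003,0,0.002,0,0.004],
    [-0.0006,0,-0.004,0,0.002,0,0.004],
    [-0.0006,0,-0.0048,0,0.002,0,0.004],
    [-0.0006,0,-0.0053,0,0.002,0,0.004],
    [-0.0006,0,-0.0053,0,0.002,0,0.004],
    [-0.0006,0,-0.0053,0,0.002,0,0.004]
  ]
}}

```text
time: 26.23
position: [0.6378, 0.0998, 0.0446]
tool_rot: [0.707, 0.707, -0.0, -0.0]
contact_force: [-1.8, -0.6, 4.7]
width: 0.103
```

```bash
python3 st.py
```

```text
26.23 pos [0.6378 0.0998 0.0446] j [ 0.041  0.687 -0.162  0.721  0.     1.612] w 8.8 F [-1.8 -0.6  4.7] rotvec to goal [-0. -0.  0.]
```

Request:
{"op": "send_rows", "data": {
  "plan": [
    [0,0,0.0001,0,0,0,0.01],
    [0,0,0.0001,0,0,0,0.012],
    [0,0,0.0001,0,0,0,0.016],
    [0,0,0.0001,0,0,0,0.022],
    [0,0,0.0001,0,0,0,0.03],
    [0,0,0.0001,0,0,0,0.038],
    [0,0,0.0001,0,0,0,0.038],
    [0,0,0.015,0,0,0,0.038],
    [0,0,0.04,0,0,0,0.038],
    [0,0,0.07,0,0,0,0.038]
  ]
}}

```text
time: 27.07
position: [0.6361, 0.0997, 0.1133]
tool_rot: [0.707, 0.707, -0.002, -0.002]
contact_force: [0.7, 0.0, 0.1]
width: 0.442
```

Request:
{"op": "send_rows", "data": {
  "plan": [
    [0,0,0.03,0,0,0,0.038],
    [-0.02,0.01,0.06,0,0,0,0.038],
    [-0.05,0.025,0.09,0,0,0,0.038],
    [-0.08,0.04,0.11,0,0,0,0.038],
    [-0.11,0.055,0.12,0,0,0,0.038],
    [-0.14,0.07,0.12,0,0,0,0.038],
    [-0.17,0.09,0.12,0,0,0,0.038],
    [-0.18,0.1,0.12,0,0,0,0.038],
    [-0.18,0.1,0.12,0,0,0,0.038],
    [-0.18,0.1,0.12,0,0,0,0.038]
  ]
}}

```text
time: 27.9
position: [0.4564, 0.2001, 0.2337]
tool_rot: [0.707, 0.708, -0.001, -0.001]
contact_force: [0.4, -0.2, 0.5]
width: 0.445
```

```bash
python3 st.py; python3 - <<'E'
from ov import *
S=[(.6302,-.081,.076,.024,.036,.012,.0),(.6327,-.0207,.064,.018,.027,.012,.0),(.6351,.0396,.052,.014,.021,.012,.0),(.6376,.0998,.042,.01,.017,.012,.0)]
S+=[(.6302,-.0810,.012,.046,.046,0,.012),(.6327,-.0207,.012,.046,.003,0,0),(.6351,.0396,.012,.046,.003,0,0),(.6376,.0998,.012,.046,.003,0,0)]
p,d=env.get_image('top')
overlay('top',p,[],(205,130,355,190),5.3,'pics/t10.png')
w=cloud('top',d);z=w[...,2]
for s in S[:4]:
    H=s[2]+s[5]
    m=(abs(w[...,0]-s[0])<.03)&(abs(w[...,1]-s[1])<.028)&(abs(z-H)<.008)
    print('top at',np.median(w[m],0).round(4) if m.any() else None,m.sum(),'expected',s[0],s[1],H)
p,d=env.get_image('scene')
overlay('scene',p,S[:4],(215,110,335,210),6,'pics/s10.png')
E
```

```text
27.9 pos [0.4564 0.2001 0.2337] j [ 0.265  0.246 -0.348  0.98   0.     1.834] w 38.0 F [ 0.4 -0.2  0.5] rotvec to goal [ 0.    -0.003 -0.001]
top at [ 0.6289 -0.0787  0.0878] 82 expected 0.6302 -0.081 0.088
top at [ 0.6312 -0.02    0.0756] 46 expected 0.6327 -0.0207 0.076
top at [0.6344 0.0418 0.0644] 30 expected 0.6351 0.0396 0.064
top at [0.6368 0.0984 0.054 ] 14 expected 0.6376 0.0998 0.054000000000000006
```

View pics/t10.png

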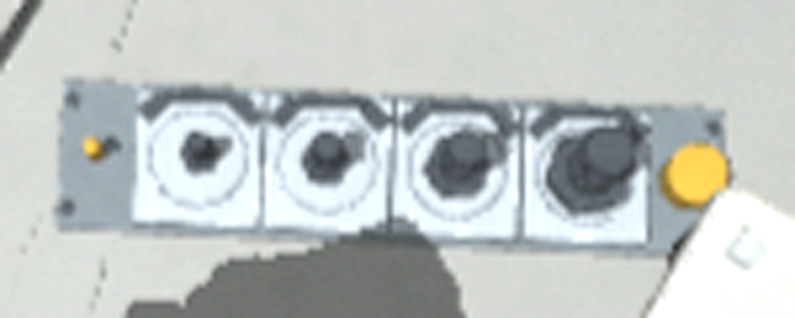

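View pics/s10.png

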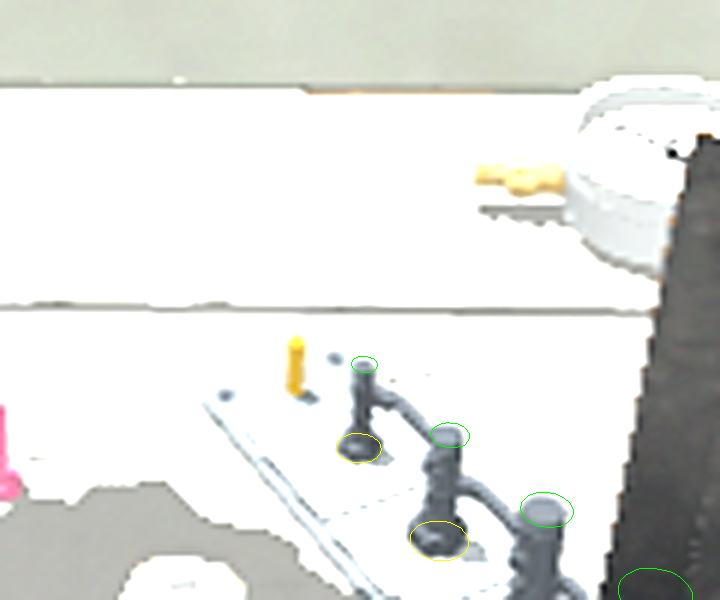

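```bash
python3 - <<'E'
from h import *
print(env.sign_off())
E
```

```text
the job is handed in; nothing more can be done
None
```

All four dark bolts are on the rail, smallest by the thin post and growing to the largest by the thick post, each standing on its head and let go. I moved the largest first, gripping each by its thread and lowering it until the force reading showed contact. The pink and orange look-alikes were left where they stood. The job was handed in at about 28 s of the 96 s allowed; it gives no verdict, so I don't have a pass or fail from the judge.

- **Standing height:** the last depth check put the four thread tops at 54, 64, 76 and 88 mm. These match bolts standing upright on the 12 mm pads.
- **Centring:** measured positions were within about 3 mm of the seat centres, against the 12 mm allowed.
- **Overlay check:** the scene camera agreed with this for the three smaller bolts, but a black gauge hides the largest from it. The largest was therefore checked only with the top camera and depth.
- **Contact:** the arm was retracted clear of everything at hand-in, and the forces I read never passed about 7 N. No check failed or disagreed.

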